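Reset a machine's key switch

ROBOT

A 6-joint arm with a two-finger parallel gripper is mounted at the origin on a cart in front of the work surface, level with it; the furniture and walls round the work are solid. World frame = base frame: x ahead of the robot, y to its left, z up, the work surface at z = 0. Lengths are in m, angles in rad, forces in N, time in s.
With the tool pointing down it reaches from about 0.275 to 0.825 m from the base axis. Payload 4.9 kg.
Tool frame: the origin (TCP) lies at the very end of the fingers, on their centre line; the grasp point (between the pads) lies 19 mm behind it; z points along the fingers, y is the line along which they close (so a half turn about z gives the same grasp; the last joint's range is limited). The gripper opens to 85 mm and grips with 20 to 120 N. Pads are 22 mm wide; open, the fingers measure 114 mm over their backs; the gripper's body (76 mm by 85 mm) begins 54 mm behind the grasp point. The pads swing forward as they close: fully open they stand 13 mm farther back than shut.
Start: joints at [1.061, 0.326, -0.193, 1.052, 0, 1.437], TCP at [0.202, 0.512, 0.231] pointing down, gripper open.
Joint ranges: [-2.65, 2.65], [-0.97, 1.79], [-1.3, 1.35], [-1.93, 2.1], [-1.47, 1.37], [-3.14, 3.14]. Speed limits (rad/s): [2.57, 2.57, 3.14, 3.14, 3.14, 3.14].

INTERFACE

Orientations are given as a unit quaternion [w, x, y, z].
In Python, from station import manip, vision, job gives the robot as it stands. The module is installed in compiled form; this text tells all that it offers.
- The arm moves only by the tool servo_tool, never from a script. Its argument "targets" is a list of rows, each an object of numbers: "dx", "dy", "dz": the shift along the tool's x, y, z in m; "roll": the turn about the tool's z in degrees; "grip": the closure, from -1 (fully open) to 1 (shut), so that 0 is half open. A call has 1 to 10 rows; each row shifts and turns the commanded pose from where the row before left it, along the tool's axes as they then stand; what a row does not reach is not made up. A row lasts 1/10 s, in which the tool goes at most 50 mm and 8.59 degrees, less where a joint would pass 70% of its speed; a pose out of reach is approached as far as the arm can. A call is refused whole if a number of a shift passes 0.05 or a number of a turn 8.59, either way. A call with a gripper value outside its range is refused whole. The fingers move at their own pace and stop on an object; "grip_force" is the grip in N (left out, the last holds). Time passes only in rows, so rows that do not move let the fingers close. It gives the time, the measured TCP pose, the force, the opening and the grip force at its end, in the units of the state.
- manip.state(): the state, without advancing time (a new reading comes with each control period).
- vision.grab_frame(name): name is "scene" or "top" or "wrist"; returns a dict with "pixels" (480x640x3 uint8, red, green, blue), "K" (3x3 intrinsics, pixels), "extrinsics" (4x4, takes a point from camera to world coordinates). Camera axes: x right, y down, z forward; pixel columns grow to the right and rows downward; lengths in m; the calibration is good to about 2 mm. A picture is of the moment at which its call begins. There is no depth.
- job.close_job(): hands the job in; it is judged then, once.
The state is a dict: "time_s": time; "joint_positions": joint angles; "joint_vel": joint speeds; "joint_torque": joint torques, N m; "eef_pos": TCP position; "orientation": TCP orientation; "wrist_force": force on the tool from outside, world axes, zero at the start; "ft_torque": the same for the moment, N m; "finger_gap": finger opening in m; "grasp_force": force on a finger pad.
Only numpy, scipy, OpenCV 4.12 (cv2) and the standard library are available. Lean on these libraries where they do the work, as an engineer would, in place of code of your own. Each camera call takes 0.05 s, during which the arm holds its last target. There are 200 camera calls.

TASK

Reset the yellow key switch: take the red-handled key out of its stand, push it straight down into the keyhole as far as it goes, and turn it clockwise until you feel it press on the sprung stop; ease it on a little, hold a moment, but do not force it. Then turn the key back home, draw it out and put it back standing fully down in its stand, all of it gently and without disturbing the other things on the bench.

Things in the scene. Friction and masses are not known exactly. Their poses are not given: they have to be found in the camera images.
- key_grip (a point): Centre of the key's red handle, an upright plate 34 mm wide (x), 10 mm thick (y), 30 mm high; grip it here across the thickness. z runs up the 8 mm shank. Below this point: handle's lower edge 15 mm, underside of the brass collar (20 mm across) 31 mm, top of the bit 53 mm, tip 71 mm. Weighs 50 to 100 g. Same after a half turn. Starts upright in the stand.
- key_tip (a point): Tip of the key, on its shank axis. The lowest 5 mm are a pilot cone, 4 mm across at the tip and 8 mm above; the double bit lies 6 to 18 mm above the tip, 20 mm along the key's x and 4 mm thick (its lowest 3 mm only 18 by 2.4 mm).
- switch: Yellow key switch box with dark top plate, 84 x 84 x 60 mm, fixed to the bench; origin at the centre of its underside, x along the keyhole slot. Inside, the key's bit turns only below the 5 mm plate (tip more than 24 mm below its surface), and is caught under it unless turned back home.
- keyhole (a point): Centre of the keyhole at the top plate's surface, 60 mm over the bench. Slot 23 mm (x) by 6.4 mm (y), 10 mm square in the middle; the barrel's slot below is alike but 5.6 mm wide (y). The key's x goes along the slot, either way round. Its tip meets the sprung plunger at 17 mm depth and bottoms at 29 mm (then key_grip is 42 mm above this point).
- plunger (a joint): Travel of the spring plunger under the key, m: 0 = up (no key), 0.012 = bottomed, key pushed fully in. The spring pushes up with about 1.5 N at first and 5 N bottomed; let go, it lifts the key.
- barrel (a joint): Angle of the lock barrel and of the light ring with white pointer round the keyhole, rad: 0 = home (a hard stop), growing as the key turns clockwise seen from above. About 0.04 N m of friction; stays where it is left; the key has about 0.08 rad of play in it either way.
- end_contact (a joint): Deflection of the sprung end stop inside the switch, rad: 0 = untouched, growing as the key presses on. It is met after 0.45 to 1.35 rad of key turn, different each time, found only by feel: the torque jumps from about 0.04 to 0.16 N m, then rises 2 N m per rad. A good press is 0.05 to 0.10 (0.26 to 0.36 N m in all); solid at 0.25.
- stand_mouth (a point): Centre of the slot in the aluminium top of the wooden key stand (56 x 56 x 45 mm, fixed), at its surface 45 mm over the bench; x along the slot, which is 23 x 6.4 mm with a 10.4 mm square in the middle, hollow below. With the key fully down its collar rests on this surface and key_grip is 31 mm above this point.
- oil_can: Red oil can with a spout, 64 x 88 x 142 mm, a bystander; origin at the centre of its underside.
- paste_jar: Small jar of cream-coloured paste with a black lid, 54 x 54 x 48 mm, a bystander; origin under its centre.
- screwdriver: Yellow-handled screwdriver lying flat, 26 x 135 x 22 mm, a bystander; origin under its centre.
- hammer: Brass hammer with wooden handle lying flat, 62 x 215 x 30 mm, a bystander; origin under its centre.

How it is judged:
By the outcome, as a careful person would: the job done as asked, in the order asked, and still so for the second after the job is handed in, with the robot touching nothing.
It also fails if it takes over 72 s, if anything falls off the work surface, if the arm or the gripper's body presses on something with over 40 N, if the wrist force passes 120 N, or if a joint passes its speed limit or range.

## Working session

There is one attempt and no reset: what is moved stays moved. The work goes in short steps, Python scripts to look and compute and a tool call to move; the robot and the scene stay as the last step left them, time stands still between calls to the robot, and variables do not carry over. Pictures are saved under pics/ and viewed, at most 10 in all, crops included, and the job is handed in when it is done.

Besides the shell and the picture viewer there is one more tool, called after ">>>" as name([rows], argument=value, ...), one row to a line, values as JSON. servo_tool: Moves the arm, as the interface text tells. Its arguments: {"type":"object","properties":{"targets":{"type":"array"},"grip_force":{"type":"number"}},"required":["targets"]}

```bash
mkdir -p pics; cat > h.py <<'E'
import numpy as np, cv2
from station import manip, vision, job
def grab(n,save=None):
    f=vision.grab_frame(n)
    if save: cv2.imwrite('pics/'+save,f['pixels'][:,:,::-1])
    return f['pixels'],np.array(f['K']),np.array(f['extrinsics'])
def onz(uv,K,E,z):
    d=E[:3,:3]@np.linalg.solve(K,[uv[0],uv[1],1.]); return E[:3,3]+d*(z-E[2,3])/d[2]
def proj(p,K,E):
    c=E[:3,:3].T@(np.array(p)-E[:3,3]); q=K@c; return q[:2]/q[2]
E
python3 - <<'E'
from h import *
print(manip.state())
for n in ['top','scene','wrist']:
    p,K,E=grab(n,n+'0.png'); print(n,K.tolist(),E.round(3).tolist())
E
```

```text
{'time_s': 0.0, 'joint_positions': array([ 1.06080166e+00,  3.26983477e-01, -1.93568316e-01,  1.05202323e+00,
       -3.23868351e-06,  1.43658024e+00]), 'joint_vel': array([ 0.00171174,  0.00153529, -0.0011806 ,  0.0012603 ,  0.00062802,
        0.0003635 ]), 'joint_torque': array([ 7.54549401e-04, -4.43393719e+01,  2.62442172e+01,  1.54971593e-02,
       -1.45425256e-04, -6.92283521e-06]), 'eef_pos': array([0.20155828, 0.51110699, 0.2304862 ]), 'orientation': array([-2.80000229e-04,  1.86785678e-01,  9.82400285e-01, -8.44123599e-04]), 'wrist_force': array([ 0.30869032, -0.99300533, -0.29157665]), 'ft_torque': array([-0.0266804 ,  0.00174041, -0.06224601]), 'grasp_force': 0.0, 'finger_gap': 0.08534328405300262}
top [[467.5621591290428, 0.0, 323.7087352715713], [0.0, 467.5621591290428, 241.93238154280044], [0.0, 0.0, 1.0]] [[0.001, -0.975, 0.221, 0.304], [-1.0, -0.0, 0.003, -0.043], [-0.002, -0.221, -0.975, 1.16], [0.0, 0.0, 0.0, 1.0]]
scene [[466.5533757889933, 0.0, 326.6733138463959], [0.0, 466.5533757889933, 239.94596732266768], [0.0, 0.0, 1.0]] [[0.57, -0.58, 0.582, -0.075], [-0.821, -0.384, 0.422, -0.491], [-0.022, -0.718, -0.695, 0.808], [0.0, 0.0, 0.0, 1.0]]
wrist [[422.86129781220814, 0.0, 317.95307791211303], [0.0, 422.86129781220814, 236.24500156993716], [0.0, 0.0, 1.0]] [[0.367, 0.879, 0.305, 0.123], [0.93, -0.346, -0.123, 0.542], [-0.003, 0.329, -0.944, 0.372], [0.0, 0.0, 0.0, 1.0]]
```

View pics/top0.png

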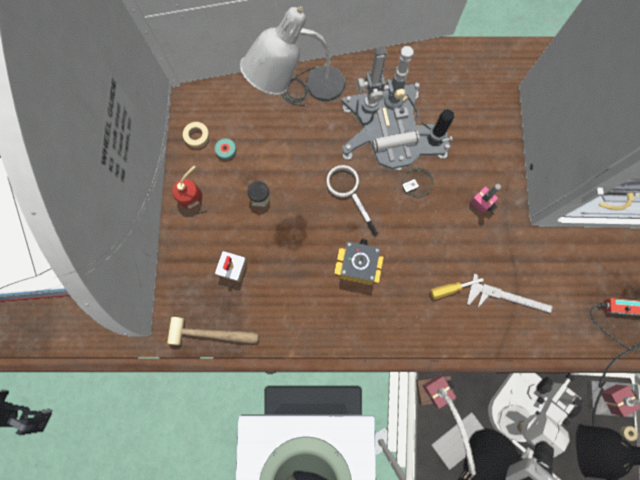

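View pics/scene0.png

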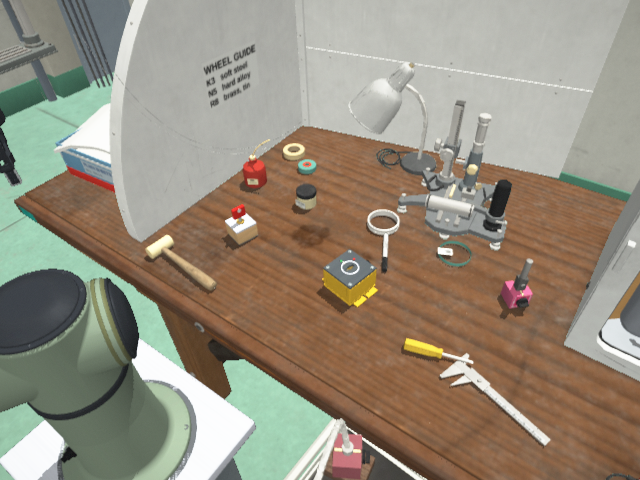

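The top view shows the stand with the red handle at about (229,264) and the switch with its ring at (360,262). The hammer is at (215,332), and the guide panel on the left has its front foot near (150,335). The scene view shows the stand at (240,228) and the switch at (349,280). Next I'll measure from both views.

```bash
python3 - <<'E'
from h import *
out=[]
for n,cs in [('top',((200,235,60,60),(330,232,60,60))),('scene',((212,195,60,60),(318,240,66,66)))]:
    p,K,E=grab(n)
    hsv=cv2.cvtColor(p,cv2.COLOR_RGB2HSV)
    for i,(x,y,w,h) in enumerate(cs):
        c=p[y:y+h,x:x+w]; out.append(cv2.resize(c,(390,290),interpolation=cv2.INTER_CUBIC))
        hs=hsv[y:y+h,x:x+w].astype(int)
        if i==0:
            red=((hs[...,1]>140)&((hs[...,0]<7)|(hs[...,0]>172))&(hs[...,2]>90)).astype(np.uint8)
            v,u=np.nonzero(red);cen=(u.mean()+x,v.mean()+y);print(n,'red',cen,len(u),'at z.076',onz(cen,K,E,.076).round(4), 'rect',cv2.minAreaRect(np.c_[u+x,v+y].astype(np.float32)))
            wh=((hs[...,1]<40)&(hs[...,2]>150)).astype(np.uint8)
            cnt=max(cv2.findContours(wh,0,1)[0],key=cv2.contourArea); m=cv2.minAreaRect(cnt)
        else:
            dk=((hs[...,1]<70)&(hs[...,2]<130)).astype(np.uint8)
            wh=((hs[...,1]<40)&(hs[...,2]>150)).astype(np.uint8)
            cr=max(cv2.findContours(wh,0,1)[0],key=cv2.contourArea);cen=np.array(cv2.fitEllipse(cv2.convexHull(cr))[0])+(x,y);print(n,'ring',cen,onz(cen,K,E,.06).round(4))
            cnt=max(cv2.findContours(dk|wh,0,1)[0],key=cv2.contourArea); m=cv2.minAreaRect(cnt)
        z=.045 if i==0 else .06
        b=np.array([onz(q+np.array([x,y]),K,E,z)[:2] for q in cv2.boxPoints(m)])
        e=b-np.roll(b,1,0)
        print(n,i,'box c',b.mean(0).round(4),'sides',np.linalg.norm(e,axis=1).round(4),'ang',np.degrees(np.arctan2(e[:,1],e[:,0])).round(1))
    if n=='top':
        for q in [(152,335),(170,85),(175,332),(215,335),(258,338)]: print(q,onz(q,K,E,.0).round(3))
cv2.imwrite('pics/c1.png',cv2.cvtColor(np.vstack([np.hstack(out[:2]),np.hstack(out[2:])]),cv2.COLOR_RGB2BGR))
E
```

```text
top red (np.float64(226.61363636363637), np.float64(262.70454545454544)) 44 at z.076 [0.5002 0.1884 0.076 ] rect ((226.95004272460938, 262.6500244140625), (4.110960960388184, 12.016654968261719), 18.434947967529297)
top 0 box c [0.4999 0.1875] sides [0.0602 0.0613 0.0609 0.0611] ang [  71.7  -15.5 -108.5  163.8]
top ring [360.06282616 260.48042297] [ 0.5086 -0.1271  0.06  ]
top 1 box c [ 0.5142 -0.1288] sides [0.0816 0.0959 0.0831 0.0956] ang [  78.6  -11.6 -101.6  167.5]
(152, 335) [0.335 0.378 0.   ]
(170, 85) [1.011 0.384 0.   ]
(175, 332) [0.342 0.323 0.   ]
(215, 335) [0.335 0.225 0.   ]
(258, 338) [0.328 0.12  0.   ]
scene red (np.float64(237.91729323308272), np.float64(211.29323308270676)) 133 at z.076 [0.5002 0.1901 0.076 ] rect ((238.20004272460938, 211.40003967285156), (10.733125686645508, 14.310833930969238), 63.43495178222656)
scene 0 box c [0.4981 0.1864] sides [0.0631 0.0713 0.0654 0.0684] ang [  60.8  -15.8 -121.4  162.8]
scene ring [349.47061539 267.01260948] [ 0.5081 -0.1263  0.06  ]
scene 1 box c [ 0.5081 -0.1261] sides [0.0856 0.1086 0.0919 0.1014] ang [  64.6   -9.1 -119.   168.5]
```

View pics/c1.png

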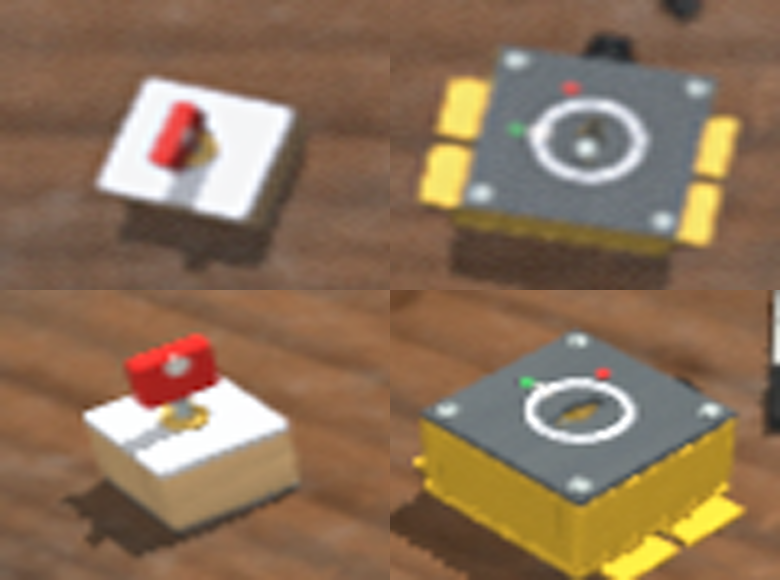

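>>> servo_tool([
  {"dx": -0.012, "dy": -0.03, "grip": -1},
  {"dx": -0.0133, "dy": -0.034},
  {"dx": -0.0133, "dy": -0.034},
  {"dx": -0.0133, "dy": -0.034},
  {"dx": -0.0133, "dy": -0.034},
  {"dx": -0.0133, "dy": -0.034},
  {"dx": -0.0133, "dy": -0.034},
  {"dx": -0.0133, "dy": -0.034},
])

```text
schema error: expected keys dx, dy, dz, roll, grip
```

>>> servo_tool([
  {"dx": -0.032, "dy": 0.009},
  {"dx": -0.032, "dy": 0.009},
  {"dx": -0.032, "dy": 0.009},
  {"dx": -0.032, "dy": 0.009},
  {"dx": -0.032, "dy": 0.009},
  {"dx": -0.032, "dy": 0.009},
  {"dx": -0.032, "dy": 0.009},
  {"dx": -0.032, "dy": 0.009, "roll": -2},
  {"dx": -0.025, "dy": 0.007, "roll": -3},
  {},
])

```text
schema error: expected keys dx, dy, dz, roll, grip
```

All five keys are required in every row.

>>> servo_tool([
  {"dx": -0.012, "dy": -0.03, "dz": 0, "roll": 0, "grip": -1},
  {"dx": -0.0133, "dy": -0.034, "dz": 0, "roll": 0, "grip": -1},
  {"dx": -0.0133, "dy": -0.034, "dz": 0, "roll": 0, "grip": -1},
  {"dx": -0.0133, "dy": -0.034, "dz": 0, "roll": 0, "grip": -1},
  {"dx": -0.0133, "dy": -0.034, "dz": 0, "roll": 0, "grip": -1},
  {"dx": -0.0133, "dy": -0.034, "dz": 0, "roll": 0, "grip": -1},
  {"dx": -0.0133, "dy": -0.034, "dz": 0, "roll": 0, "grip": -1},
  {"dx": -0.0133, "dy": -0.034, "dz": 0, "roll": 0, "grip": -1},
])

```text
time_s: 1.05
eef_pos: [0.2009, 0.2225, 0.2313]
orientation: [0.0, 0.186, 0.982, 0.0]
wrist_force: [1.3, -0.4, -0.1]
finger_gap: 0.0855
grasp_force: 0.0
```

>>> servo_tool([
  {"dx": -0.032, "dy": 0.009, "dz": 0, "roll": 0, "grip": -1},
  {"dx": -0.032, "dy": 0.009, "dz": 0, "roll": 0, "grip": -1},
  {"dx": -0.032, "dy": 0.009, "dz": 0, "roll": 0, "grip": -1},
  {"dx": -0.032, "dy": 0.009, "dz": 0, "roll": 0, "grip": -1},
  {"dx": -0.032, "dy": 0.009, "dz": 0, "roll": 0, "grip": -1},
  {"dx": -0.032, "dy": 0.009, "dz": 0, "roll": 0, "grip": -1},
  {"dx": -0.032, "dy": 0.009, "dz": 0, "roll": 0, "grip": -1},
  {"dx": -0.032, "dy": 0.009, "dz": 0, "roll": -2, "grip": -1},
  {"dx": -0.025, "dy": 0.007, "dz": 0, "roll": -3, "grip": -1},
  {"dx": 0, "dy": 0, "dz": 0, "roll": 0, "grip": -1},
])

```text
time_s: 2.05
eef_pos: [0.4948, 0.1945, 0.2308]
orientation: [0.001, 0.144, 0.99, 0.0]
wrist_force: [-0.2, 0.5, -0.4]
finger_gap: 0.0854
grasp_force: 0.0
```

```bash
python3 - <<'E'
from h import *
p,K,E=grab('wrist','w1.png'); s=manip.state(); print(s['eef_pos'],s['orientation'],E.round(3).tolist())
print(proj([.5,.189,.091],K,E),proj([.508,-.127,.06],K,E))
E
```

```text
[0.49267741 0.19467605 0.23068921] [-2.85007455e-04  1.44543514e-01  9.89498400e-01 -8.35778526e-05] [[0.286, 0.905, 0.316, 0.413], [0.958, -0.269, -0.095, 0.218], [-0.001, 0.33, -0.944, 0.372], [0.0, 0.0, 0.0, 1.0]]
[313.86496794 226.66613281] [-41.4639295  325.64285591]
```

View pics/w1.png

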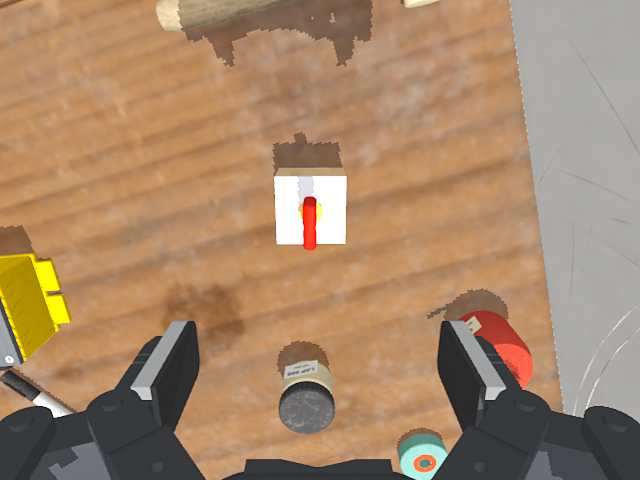

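The stand's white top is centred near (311,210) and lines up almost exactly with the image axes. The red handle runs vertically at column 310, from row 197 to 248. The fingers are clear of everything.

```bash
cat >> h.py <<'E'
def ang(d): return (np.degrees(np.arctan2(d[1],d[0]))+90)%180-90
def stand(p,K,E):
    hsv=cv2.cvtColor(p,cv2.COLOR_RGB2HSV).astype(int); h,s,v=hsv[...,0],hsv[...,1],hsv[...,2]
    big=lambda m:max(cv2.findContours(m.astype(np.uint8),0,1)[0],key=cv2.contourArea)
    return big
def toolinfo():
    s=manip.state(); w,x,y,z=s['orientation']
    X=np.array([1-2*(y*y+z*z),2*(x*y+w*z)]);X/=np.linalg.norm(X)
    return s,X,np.array([X[1],-X[0]])
E
python3 - <<'E'
from h import *
p,K,E=grab('wrist'); s,X,Y=toolinfo()
hsv=cv2.cvtColor(p,cv2.COLOR_RGB2HSV).astype(int); h,sa,v=hsv[...,0],hsv[...,1],hsv[...,2]
roi=np.zeros(h.shape,bool); roi[160:270,255:365]=1
big=lambda m:max(cv2.findContours((m&roi).astype(np.uint8),0,1)[0],key=cv2.contourArea)
w=big((sa<45)&(v>200)); m=cv2.minAreaRect(w); print('white',m)
b=np.array([onz(q,K,E,.045)[:2] for q in cv2.boxPoints(m)]); e=np.roll(b,-1,0)-b
print('stand c',b.mean(0).round(4),np.linalg.norm(e,axis=1).round(4),[round(ang(q),1) for q in e])
r=big((sa>170)&((h<8)|(h>172))); x0,y0,ww,hh=cv2.boundingRect(r); print('red',x0,y0,ww,hh)
# axis of the handle
vx,vy,cx,cy=cv2.fitLine(r,2,0,.01,.01).ravel(); print(vx,vy,cx,cy)
# camera looks from base side: bottom row = far end; top edges at z .091
for rows in [(y0,),(y0+hh,)]: print(onz((cx+(rows[0]-cy)*vx/vy,rows[0]),K,E,.091).round(4))
print('line ang at .091',ang((onz((cx+20*vx,cy+20*vy),K,E,.091)-onz((cx-20*vx,cy-20*vy),K,E,.091))[:2]))
print('tool x ang',ang(X),s['eef_pos'])
E
```

```text
white ((310.5, 212.5), (67.0, 71.0), 90.0)
stand c [0.5001 0.185 ] [0.0555 0.0559 0.0586 0.0559] [np.float64(73.4), np.float64(-15.4), np.float64(73.4), np.float64(-18.5)]
red 304 200 14 53
0.0034317465 0.9999941 310.21667 226.45
[0.4785 0.1922 0.091 ]
[0.5157 0.181  0.091 ]
line ang at .091 -16.769911085433762
tool x ang -16.58968106215596 [0.49143273 0.19479613 0.2307353 ]
```

>>> servo_tool([
  {"dx": -0.006, "dy": -0.0035, "dz": 0.02, "roll": 0, "grip": -1},
  {"dx": -0.0046, "dy": -0.003, "dz": 0.04, "roll": 0, "grip": -1},
  {"dx": 0, "dy": 0, "dz": 0.035, "roll": 0, "grip": -0.5},
  {"dx": 0, "dy": 0, "dz": 0.03, "roll": 0, "grip": 0},
  {"dx": 0, "dy": 0, "dz": 0.0, "roll": 0, "grip": 0},
  {"dx": 0, "dy": 0, "dz": 0.0, "roll": 0, "grip": 0},
])

```text
time_s: 2.75
eef_pos: [0.4991, 0.186, 0.1068]
orientation: [-0.001, 0.144, 0.99, -0.0]
wrist_force: [-0.3, -0.2, 1.0]
finger_gap: 0.0429
grasp_force: 0.0
```

```bash
python3 - <<'E'
from h import *
p,K,E=grab('wrist'); s,X,Y=toolinfo()
hsv=cv2.cvtColor(p,cv2.COLOR_RGB2HSV).astype(int); h,sa,v=hsv[...,0],hsv[...,1],hsv[...,2]
print(s['eef_pos'],ang(X),s['finger_gap'],E.round(4).tolist())
r=((sa>170)&((h<8)|(h>172)));r[:,:200]=0;r[:,420:]=0
c=max(cv2.findContours(r.astype(np.uint8),0,1)[0],key=cv2.contourArea);print(cv2.boundingRect(c),cv2.minAreaRect(c))
t=s['eef_pos'];print('axis at handle top would project',proj([t[0],t[1],.091],K,E),proj([t[0],t[1],.065],K,E))
cv2.imwrite('pics/w2.png',p[:,:,::-1])
E
```

```text
[0.50026555 0.18618399 0.10775767] -16.50755790044869 0.04254470334515897 [[0.284, 0.9059, 0.3141, 0.4181], [0.9588, -0.2677, -0.0948, 0.2093], [-0.0018, 0.3281, -0.9446, 0.2479], [0.0, 0.0, 0.0, 1.0]]
(309, 247, 23, 92) ((320.0, 292.5), (91.0, 22.0), 90.0)
axis at handle top would project [321.38249667 306.29483503] [321.06144134 279.75503646]
```

View pics/w2.png

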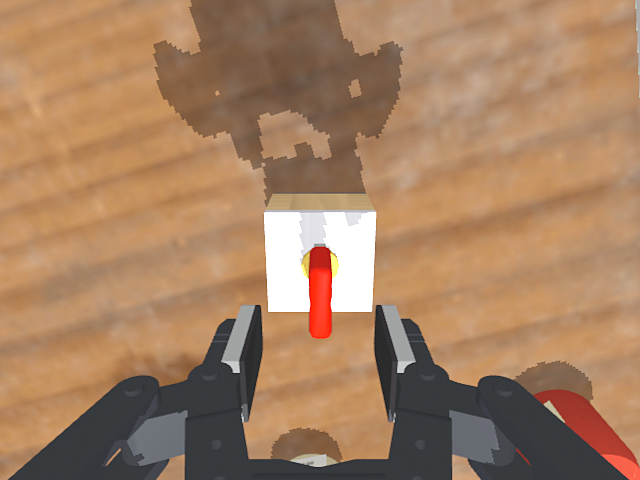

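The handle is at columns 309–331, midway between the fingers (262 and 375), with its far top end at row 338. The collar is near (320,265). I'll check the along-key centre.

```bash
python3 - <<'E'
from h import *
p,K,E=grab('wrist'); s,X,Y=toolinfo(); t=s['eef_pos'];f=-X
for q,z,o in [((320,339),.091,-.017),((320,338),.088,-.017),((320,247),.061,.017),((320,312),.045,-.028),((320,211),.045,.028)]:
    c=onz(q,K,E,z)[:2]+f*o; print(z,c.round(4),'along',((c-t[:2])@f).round(4),'lat',((c-t[:2])@Y).round(4))
print(t)
E
```

```text
0.091 [0.5008 0.1861] along -0.0001 lat -0.0003
0.088 [0.5022 0.1857] along 0.0013 lat -0.0003
0.061 [0.5036 0.1853] along 0.0028 lat -0.0002
0.045 [0.5026 0.1857] along 0.0017 lat -0.0001
0.045 [0.5016 0.1859] along 0.0006 lat -0.0002
[0.50099453 0.18629454 0.10825981]
```

>>> servo_tool([
  {"dx": -0.001, "dy": 0, "dz": 0.02, "roll": 0, "grip": 0},
  {"dx": 0, "dy": 0, "dz": 0.02, "roll": 0, "grip": 0},
  {"dx": 0, "dy": 0, "dz": 0.007, "roll": 0, "grip": 0},
  {"dx": 0, "dy": 0, "dz": 0.0, "roll": 0, "grip": 0},
  {"dx": 0, "dy": 0, "dz": 0.0, "roll": 0, "grip": 0},
])

```text
time_s: 3.35
eef_pos: [0.5019, 0.1858, 0.0606]
orientation: [0.001, 0.144, 0.99, 0.0]
wrist_force: [-0.7, -0.1, -0.7]
finger_gap: 0.0429
grasp_force: 0.0
```

>>> servo_tool([
  {"dx": 0, "dy": 0, "dz": 0.003, "roll": 0, "grip": 0.4},
  {"dx": 0, "dy": 0, "dz": 0.0, "roll": 0, "grip": 0.6},
  {"dx": 0, "dy": 0, "dz": 0.0, "roll": 0, "grip": 0.7},
  {"dx": 0, "dy": 0, "dz": 0.0, "roll": 0, "grip": 0.8},
  {"dx": 0, "dy": 0, "dz": 0.0, "roll": 0, "grip": 0.9},
  {"dx": 0, "dy": 0, "dz": 0.0, "roll": 0, "grip": 1},
  {"dx": 0, "dy": 0, "dz": 0.0, "roll": 0, "grip": 1},
  {"dx": 0, "dy": 0, "dz": 0.0, "roll": 0, "grip": 1},
], grip_force=20)

```text
time_s: 4.15
eef_pos: [0.5012, 0.1855, 0.0565]
orientation: [0.0, 0.144, 0.99, 0.0]
wrist_force: [-0.2, -0.3, 4.5]
finger_gap: 0.0096
grasp_force: 23.0
```

```bash
python3 - <<'E'
from h import *
for i in range(4):
    s,X,Y=toolinfo(); print(s['eef_pos'].round(4),ang(X),s['wrist_force'].round(2),s['ft_torque'].round(3),s['finger_gap'],s['grasp_force']); grab('wrist')
E
```

```text
[0.5012 0.1855 0.0565] -16.532651280010725 [-0.23 -0.3   4.45] [-0.041  0.093 -0.026] 0.009613783397626889 22.951698303222656
[0.5012 0.1855 0.0565] -16.532630479350757 [-1.3   0.49  5.38] [-0.027  0.134  0.058] 0.009718527636671753 22.99791991710663
[0.5012 0.1856 0.0565] -16.530906125766222 [-1.15 -0.1   4.05] [ 0.027  0.109 -0.022] 0.009535267143954319 23.041335940361023
[0.5012 0.1855 0.0565] -16.531202014508324 [-0.22 -0.63  3.99] [0.034 0.118 0.004] 0.009527621012207558 23.083422482013702
```

>>> servo_tool([
  {"dx": 0, "dy": 0, "dz": -0.0005, "roll": 0, "grip": 1},
  {"dx": 0, "dy": 0, "dz": -0.0005, "roll": 0, "grip": 1},
  {"dx": 0, "dy": 0, "dz": 0, "roll": 0, "grip": 1},
], grip_force=90)

```text
time_s: 4.65
eef_pos: [0.5005, 0.1853, 0.0569]
orientation: [-0.0, 0.144, 0.99, -0.0]
wrist_force: [-0.8, -0.2, -0.7]
finger_gap: 0.0089
grasp_force: 87.6
```

>>> servo_tool([
  {"dx": 0, "dy": 0, "dz": -0.005, "roll": 0, "grip": 1},
  {"dx": 0, "dy": 0, "dz": -0.01, "roll": 0, "grip": 1},
  {"dx": 0, "dy": 0, "dz": -0.01, "roll": 0, "grip": 1},
  {"dx": 0, "dy": 0, "dz": -0.01, "roll": 0, "grip": 1},
  {"dx": 0, "dy": 0, "dz": -0.02, "roll": 0, "grip": 1},
  {"dx": 0, "dy": 0, "dz": -0.02, "roll": 0, "grip": 1},
  {"dx": 0, "dy": 0, "dz": -0.015, "roll": 0, "grip": 1},
  {"dx": 0, "dy": 0, "dz": 0, "roll": 0, "grip": 1},
])

```text
time_s: 5.45
eef_pos: [0.5029, 0.1859, 0.1503]
orientation: [0.002, 0.144, 0.99, 0.001]
wrist_force: [0.1, -0.2, -0.4]
finger_gap: 0.0088
grasp_force: 87.6
```

```bash
python3 - <<'E'
from h import *
s,X,Y=toolinfo(); print(s['eef_pos'].round(4),ang(X),s['wrist_force'].round(2),s['ft_torque'].round(3),s['finger_gap'],s['grasp_force']); 
p,K,E=grab('wrist'); q,K2,E2=grab('scene'); u=proj(s['eef_pos'],K2,E2).astype(int); print(u)
c=q[max(0,u[1]-60):u[1]+80,max(0,u[0]-70):u[0]+70]
cv2.imwrite('pics/l1.png',np.hstack([cv2.resize(p,(400,300)),cv2.resize(c,(300,300),interpolation=cv2.INTER_CUBIC)])[:,:,::-1])
E
```

```text
[0.5029 0.1859 0.1503] -16.52774416760505 [ 0.15 -0.21 -0.37] [ 0.001 -0.002 -0.03 ] 0.008805628221678278 87.59780287742615
[235 186]
```

View pics/l1.png

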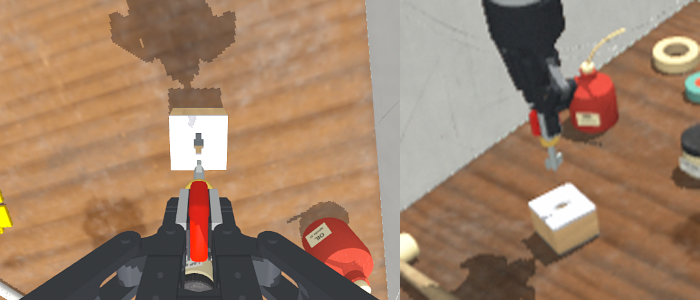

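The key is held upright. The stand's slot is visible at about (198,142) in the left half, and nothing else has been disturbed. Next, over to the switch.

>>> servo_tool([
  {"dx": -0.007, "dy": -0.02, "dz": 0, "roll": 0, "grip": 1},
  {"dx": -0.0104, "dy": -0.033, "dz": 0, "roll": 0, "grip": 1},
  {"dx": -0.0104, "dy": -0.033, "dz": 0, "roll": 0, "grip": 1},
  {"dx": -0.0104, "dy": -0.033, "dz": 0, "roll": 0, "grip": 1},
  {"dx": -0.0104, "dy": -0.033, "dz": 0, "roll": 0, "grip": 1},
  {"dx": -0.0104, "dy": -0.033, "dz": 0, "roll": 0, "grip": 1},
  {"dx": -0.0104, "dy": -0.033, "dz": 0, "roll": 0, "grip": 1},
  {"dx": -0.0104, "dy": -0.033, "dz": 0, "roll": 0, "grip": 1},
  {"dx": -0.0104, "dy": -0.033, "dz": 0, "roll": 0, "grip": 1},
  {"dx": -0.005, "dy": -0.0145, "dz": 0, "roll": -3, "grip": 1},
])

```text
time_s: 6.55
eef_pos: [0.5067, -0.1303, 0.1463]
orientation: [-0.001, 0.119, 0.993, -0.0]
wrist_force: [0.7, 0.5, 0.1]
finger_gap: 0.0089
grasp_force: 87.9
```

>>> servo_tool([
  {"dx": 0, "dy": 0, "dz": 0, "roll": -3, "grip": 1},
  {"dx": 0, "dy": 0, "dz": 0, "roll": 0, "grip": 1},
  {"dx": 0, "dy": 0, "dz": 0, "roll": 0, "grip": 1},
  {"dx": 0, "dy": 0, "dz": 0, "roll": 0, "grip": 1},
])

```text
time_s: 6.95
eef_pos: [0.507, -0.1272, 0.1468]
orientation: [-0.0, 0.092, 0.996, 0.0]
wrist_force: [-0.0, 0.2, -0.5]
finger_gap: 0.0087
grasp_force: 87.8
```

```bash
python3 - <<'E'
from h import *
p,K,E=grab('wrist','w3.png'); s,X,Y=toolinfo(); t=s['eef_pos']
print(t,ang(X),s['joint_positions'].round(3),E.round(4).tolist())
print('tip pred',proj([*t[:2],t[2]-.0515],K,E),'below on plate',proj([*t[:2],.06],K,E))
c=p[150:400,200:440]; cv2.imwrite('pics/w3c.png',cv2.resize(c,(576,600),interpolation=cv2.INTER_CUBIC)[:,:,::-1])
E
```

```text
[ 0.50710886 -0.12718251  0.14700093] -10.515368543055956 [-0.387  0.351 -0.389  0.832  0.    -0.203] [[0.1826, 0.9288, 0.3224, 0.4239], [0.9832, -0.1721, -0.061, -0.1125], [-0.0011, 0.3282, -0.9446, 0.2879], [0.0, 0.0, 0.0, 1.0]]
tip pred [319.92771802 269.92762212] below on plate [319.72580479 245.00780922]
```

View pics/w3c.png

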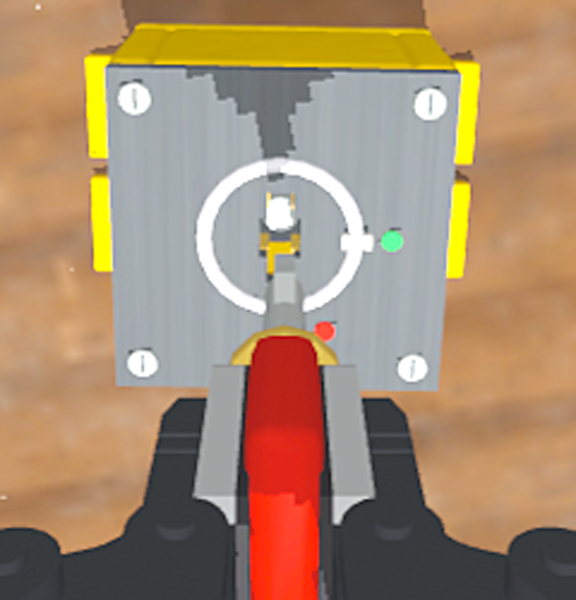

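The switch is sharp in this crop: the plate corners are at (107,66), (460,70), (117,386) and (439,390), the ring is centred near (281,237), and the slot is near (280,238). The key's bit is at (286,290), slightly to the right of the slot. I'll refine these numerically.

```bash
cat > sw.py <<'E'
from h import *
p,K,E=grab('wrist'); s,X,Y=toolinfo(); t=s['eef_pos']; f=-X
hsv=cv2.cvtColor(p,cv2.COLOR_RGB2HSV).astype(int); h,sa,v=hsv[...,0],hsv[...,1],hsv[...,2]
rel=lambda c:((c[:2]-t[:2])@f*1e3,(c[:2]-t[:2])@Y*1e3)
# ring
w=((sa<25)&(v>225)).astype(np.uint8); u0,v0=proj([.508,-.127,.06],K,E)
n,l,st,ce=cv2.connectedComponentsWithStats(w)
best=max((i for i in range(1,n) if abs(ce[i][0]-u0)<30 and abs(ce[i][1]-v0)<40),key=lambda i:st[i][2]*st[i][3])
pts=np.argwhere(l==best)[:,::-1].astype(float); print('ring bbox',st[best])
P=np.array([onz(q,K,E,.06)[:2] for q in pts])
# outer circle robust: fit circle on mid of points excluding pointer
c=P.mean(0)
for _ in range(20):
    r=np.linalg.norm(P-c,axis=1);k=abs(r-np.median(r))<.004
    A=np.c_[2*P[k],np.ones(k.sum())];b=(P[k]**2).sum(1);so=np.linalg.lstsq(A,b,rcond=None)[0];c=so[:2]
print('ring c',c.round(4),'rel f,lat mm',np.round(rel(c),2),'R',np.median(r))
# yellow lugs/box: plate edges from yellow->grey is hard; use screw heads
sc=[ce[i] for i in range(1,n) if i!=best and 25<st[i][4]<400 and abs(ce[i][0]-u0)<100 and abs(ce[i][1]-v0)<100]
S=[onz(q,K,E,.061)[:2] for q in sc]
for q in S: print('white blob rel',np.round(rel(q),1))
print('tool',t.round(4),ang(X))
E
python3 sw.py
python3 - <<'E'
import cv2,numpy as np
p=cv2.imread('pics/w3.png'); r=p[:,:,:].astype(int)
for row in (240,246,250,254,262,268,272,276,280): print(row,[tuple(int(a) for a in x[::-1]) for x in r[row,306:334:2]])
E
```

```text
ring bbox [ 282  216   73   64 1072]
ring c [ 0.5094 -0.1296] rel f,lat mm [ 2.53 -1.92] R 0.018422250184507924
white blob rel [-32.1 -35.2]
white blob rel [-30.8  32.5]
white blob rel [-4.3 -2.2]
white blob rel [ 35.4 -36.5]
white blob rel [36.6 31.2]
tool [ 0.5072 -0.1272  0.1471] -10.505587787723016
240 [(173, 179, 183), (161, 168, 172), (145, 151, 156), (255, 255, 255), (255, 255, 255), (255, 255, 255), (255, 255, 255), (255, 255, 255), (177, 183, 184), (161, 166, 171), (168, 177, 180), (166, 173, 176), (167, 174, 176), (170, 175, 181)]
246 [(171, 178, 183), (140, 144, 145), (120, 119, 116), (99, 103, 109), (107, 111, 115), (147, 152, 154), (133, 140, 141), (97, 105, 111), (111, 115, 119), (101, 104, 104), (171, 180, 185), (167, 174, 177), (166, 175, 178), (170, 175, 182)]
250 [(170, 178, 184), (183, 164, 127), (188, 159, 70), (171, 146, 103), (150, 134, 121), (151, 135, 122), (150, 134, 122), (170, 147, 112), (189, 160, 70), (187, 161, 85), (166, 177, 186), (167, 175, 177), (167, 175, 178), (171, 177, 180)]
254 [(173, 180, 184), (114, 115, 114), (135, 121, 99), (240, 204, 0), (2
[... 671 characters left out ...]
172, 178), (151, 158, 159), (142, 147, 145), (182, 188, 186), (192, 197, 195), (191, 197, 195), (191, 197, 195), (185, 190, 188), (148, 153, 150), (150, 156, 156), (171, 175, 180), (178, 178, 184), (252, 251, 255)]
276 [(255, 255, 255), (255, 255, 255), (206, 207, 212), (141, 147, 145), (164, 170, 168), (164, 169, 168), (149, 153, 152), (158, 163, 161), (171, 176, 175), (148, 153, 150), (205, 206, 211), (255, 255, 255), (255, 255, 255), (255, 255, 255)]
280 [(165, 171, 178), (243, 243, 250), (157, 161, 163), (144, 149, 147), (152, 156, 155), (155, 159, 157), (154, 159, 158), (153, 157, 156), (154, 159, 156), (152, 155, 154), (135, 143, 139), (159, 166, 172), (163, 170, 175), (166, 173, 176)]
```

```bash
python3 - <<'E'
from h import *
p,K,E=grab('wrist'); s,X,Y=toolinfo(); t=s['eef_pos']; f=-X
P=lambda a,l,z:proj([*(t[:2]+f*a+Y*l),t[2]-.0515+z],K,E).round(1)
print('tip',P(0,0,0),'bit low near',P(-.009,0,.006),'bit step',P(-.010,0,.009),'bit top',P(-.010,0,.018),'collar near',P(-.010,0,.040),'collar l/r',P(0,-.01,.043),P(0,.01,.043),'handle low near',P(-.017,0,.056),'per mm',P(-.008,0,.006)-P(-.009,0,.006))
col=p[:,317:321].mean(1).astype(int)
for r in range(256,330,1): print(r,col[r].tolist(),end=' ')
E
```

```text
tip [319.8 269.8] bit low near [319.8 257.5] bit step [319.9 258. ] bit top [319.9 265.5] collar near [320.1 287.3] collar l/r [295.  313.3] [345.1 313.3] handle low near [320.3 289.4] per mm [0. 2.]
256 [143, 152, 171] 257 [153, 159, 161] 258 [157, 162, 161] 259 [156, 160, 159] 260 [153, 158, 157] 261 [152, 157, 156] 262 [151, 157, 156] 263 [171, 176, 174] 264 [195, 200, 198] 265 [191, 197, 195] 266 [190, 197, 194] 267 [191, 197, 195] 268 [190, 197, 194] 269 [191, 197, 195] 270 [191, 196, 194] 271 [191, 197, 194] 272 [191, 197, 195] 273 [191, 197, 195] 274 [193, 199, 196] 275 [187, 193, 191] 276 [153, 158, 156] 277 [152, 157, 155] 278 [154, 158, 157] 279 [154, 159, 157] 280 [154, 159, 157] 281 [154, 158, 157] 282 [154, 159, 157] 283 [153, 159, 158] 284 [152, 158, 159] 285 [158, 151, 136] 286 [182, 150, 60] 287 [187, 158, 67] 288 [199, 174, 79] 289 [211, 187, 80] 290 [184, 12, 20] 291 [183, 30, 24] 292 [184, 34, 26] 293 [184, 35, 26] 294 [184, 35, 25] 295 [184, 34, 25] 296 [185, 35, 26] 297 [185, 34, 25] 298 [186, 34, 25] 299 [185, 34, 25] 300 [186, 34, 25] 301 [185, 34, 24] 302 [186, 34, 26] 303 [186, 34, 24] 304 [187, 35, 26] 305 [187, 34, 25] 306 [187, 34, 25] 307 [187, 34, 24] 308 [187, 34, 25] 309 [187, 34, 26] 310 [187, 34, 25] 311 [187, 34, 25] 312 [187, 34, 25] 313 [187, 33, 24] 314 [188, 33, 24] 315 [188, 34, 24] 316 [188, 34, 25] 317 [188, 33, 25] 318 [188, 33, 24] 319 [188, 35, 26] 320 [188, 34, 24] 321 [188, 34, 25] 322 [188, 33, 23] 323 [188, 34, 24] 324 [188, 34, 25] 325 [188, 34, 24] 326 [193, 35, 27] 327 [199, 35, 25] 328 [204, 35, 26] 329 [210, 37, 25]
```

>>> servo_tool([
  {"dx": -0.0032, "dy": -0.0013, "dz": 0, "roll": 1.1, "grip": 1},
  {"dx": 0, "dy": 0, "dz": 0.012, "roll": 0, "grip": 1},
  {"dx": 0, "dy": 0, "dz": 0.013, "roll": 0, "grip": 1},
  {"dx": 0, "dy": 0, "dz": 0, "roll": 0, "grip": 1},
  {"dx": 0, "dy": 0, "dz": 0, "roll": 0, "grip": 1},
  {"dx": 0, "dy": 0, "dz": 0, "roll": 0, "grip": 1},
])

```text
time_s: 7.7
eef_pos: [0.5105, -0.1297, 0.1225]
orientation: [0.0, 0.101, 0.995, -0.0]
wrist_force: [-0.2, -0.5, 0.8]
finger_gap: 0.0087
grasp_force: 87.8
```

```bash
python3 sw.py; python3 - <<'E'
from h import *
p,K,E=grab('wrist'); s,X,Y=toolinfo(); t=s['eef_pos']; f=-X
P=lambda a,l,z:proj([*(t[:2]+f*a+Y*l),t[2]-.0515+z],K,E).round(1)
print('tip',P(0,0,0),'bit low near',P(-.009,0,.006),'bit top',P(-.010,0,.018),'collar near',P(-.010,0,.040),'plate under',proj([*t[:2],.06],K,E),t[2]-.0515)
c=p[200:325,250:400]; cv2.imwrite('pics/w4c.png',cv2.resize(c,(720,600),interpolation=cv2.INTER_CUBIC)[:,:,::-1])
E
```

```text
ring bbox [ 281  222   82   69 1261]
ring c [ 0.5092 -0.1295] rel f,lat mm [-1.4  -0.04] R 0.01840991722133084
white blob rel [-35.2 -34. ]
white blob rel [-35.3  33.6]
white blob rel [-8.5 -0.5]
white blob rel [ 32.2 -34. ]
white blob rel [32.2 33.7]
tool [ 0.5106 -0.1298  0.1227] -11.633907966485822
tip [319.9 269.5] bit low near [319.9 257.2] bit top [320.  265.2] collar near [320.2 287. ] plate under [319.81991494 260.77496514] 0.07125580289779632
```

View pics/w4c.png

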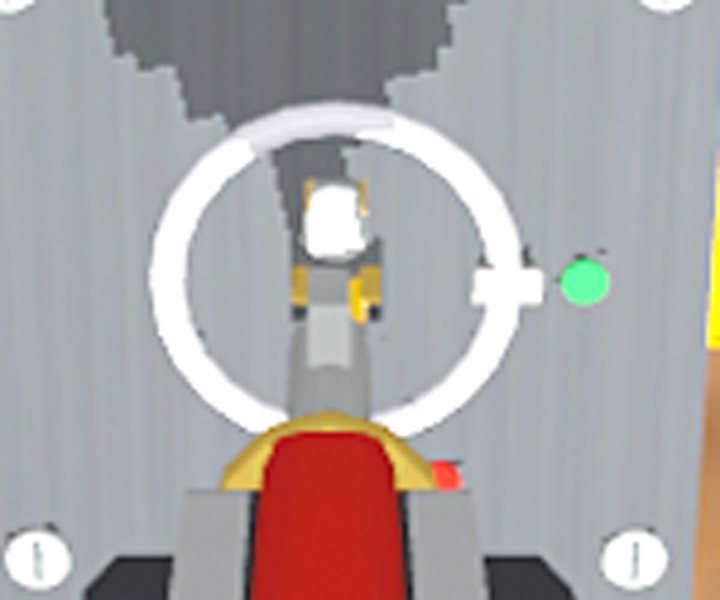

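The slot is centred at u≈336 and the key's shank at u≈329, so the key is about 0.7 mm left of it. The yaw is now parallel. I'll correct and descend gently.

>>> servo_tool([
  {"dx": 0.0007, "dy": 0.0007, "dz": 0, "roll": 0, "grip": 1},
  {"dx": 0, "dy": 0, "dz": 0.004, "roll": 0, "grip": 1},
  {"dx": 0, "dy": 0, "dz": 0.004, "roll": 0, "grip": 1},
  {"dx": 0, "dy": 0, "dz": 0.003, "roll": 0, "grip": 1},
  {"dx": 0, "dy": 0, "dz": 0.003, "roll": 0, "grip": 1},
  {"dx": 0, "dy": 0, "dz": 0.002, "roll": 0, "grip": 1},
  {"dx": 0, "dy": 0, "dz": 0, "roll": 0, "grip": 1},
  {"dx": 0, "dy": 0, "dz": 0, "roll": 0, "grip": 1},
])

```text
time_s: 8.6
eef_pos: [0.5097, -0.1288, 0.1062]
orientation: [-0.0, 0.101, 0.995, 0.0]
wrist_force: [0.5, -0.7, -0.7]
finger_gap: 0.0087
grasp_force: 87.8
```

Tip about 5 mm below the surface with no force. I'll continue until the bit has entered.

>>> servo_tool([
  {"dx": 0, "dy": 0, "dz": 0.002, "roll": 0, "grip": 1},
  {"dx": 0, "dy": 0, "dz": 0.002, "roll": 0, "grip": 1},
  {"dx": 0, "dy": 0, "dz": 0.002, "roll": 0, "grip": 1},
  {"dx": 0, "dy": 0, "dz": 0, "roll": 0, "grip": 1},
])

```text
time_s: 9.0
eef_pos: [0.5094, -0.1287, 0.0999]
orientation: [-0.0, 0.101, 0.995, 0.0]
wrist_force: [0.1, 0.0, -1.5]
finger_gap: 0.009
grasp_force: 87.8
```

```bash
python3 - <<'E'
from h import *
s,X,Y=toolinfo(); print(s['eef_pos'].round(4),ang(X),s['wrist_force'].round(2),s['ft_torque'].round(3)); 
E
```

```text
[ 0.5094 -0.1287  0.0999] -11.633838601565003 [ 0.05  0.04 -1.48] [-0.021  0.032  0.009]
```

>>> servo_tool([
  {"dx": 0, "dy": 0, "dz": 0.002, "roll": 0, "grip": 1},
  {"dx": 0, "dy": 0, "dz": 0.002, "roll": 0, "grip": 1},
  {"dx": 0, "dy": 0, "dz": 0.002, "roll": 0, "grip": 1},
  {"dx": 0, "dy": 0, "dz": 0.002, "roll": 0, "grip": 1},
  {"dx": 0, "dy": 0, "dz": 0, "roll": 0, "grip": 1},
])

```text
time_s: 9.5
eef_pos: [0.5097, -0.1288, 0.0922]
orientation: [0.0, 0.101, 0.995, -0.0]
wrist_force: [1.0, 1.6, 0.7]
finger_gap: 0.0091
grasp_force: 87.8
```

>>> servo_tool([
  {"dx": 0, "dy": 0, "dz": 0.002, "roll": 0, "grip": 1},
  {"dx": 0, "dy": 0, "dz": 0.002, "roll": 0, "grip": 1},
  {"dx": 0, "dy": 0, "dz": 0.002, "roll": 0, "grip": 1},
  {"dx": 0, "dy": 0, "dz": 0, "roll": 0, "grip": 1},
])

```text
time_s: 9.9
eef_pos: [0.5098, -0.1288, 0.0862]
orientation: [0.0, 0.101, 0.995, -0.0]
wrist_force: [-0.4, 0.2, 2.1]
finger_gap: 0.0086
grasp_force: 87.9
```

```bash
python3 - <<'E'
from h import *
s,X,Y=toolinfo(); print(s['eef_pos'].round(4),ang(X),s['wrist_force'].round(2),s['ft_torque'].round(3)); 
E
```

```text
[ 0.5098 -0.1288  0.0862] -11.633261535826648 [-0.4   0.17  2.12] [ 0.045  0.14  -0.022]
```

>>> servo_tool([
  {"dx": 0, "dy": 0, "dz": 0.0015, "roll": 0, "grip": 1},
  {"dx": 0, "dy": 0, "dz": 0.0015, "roll": 0, "grip": 1},
  {"dx": 0, "dy": 0, "dz": 0, "roll": 0, "grip": 1},
])

```text
time_s: 10.2
eef_pos: [0.5098, -0.1289, 0.0832]
orientation: [0.0, 0.101, 0.995, -0.0]
wrist_force: [-0.6, -0.8, 3.9]
finger_gap: 0.009
grasp_force: 88.0
```

>>> servo_tool([
  {"dx": 0, "dy": 0, "dz": 0.0006, "roll": 0, "grip": 1},
  {"dx": 0, "dy": 0, "dz": 0, "roll": 0, "grip": 1},
])

```text
time_s: 10.4
eef_pos: [0.5098, -0.1288, 0.0828]
orientation: [0.0, 0.101, 0.995, -0.0]
wrist_force: [-0.2, 0.7, 4.3]
finger_gap: 0.0094
grasp_force: 88.0
```

>>> servo_tool([
  {"dx": 0, "dy": 0, "dz": 0.0005, "roll": 0, "grip": 1},
  {"dx": 0, "dy": 0, "dz": 0, "roll": 0, "grip": 1},
])

```text
time_s: 10.6
eef_pos: [0.5098, -0.1288, 0.0824]
orientation: [0.0, 0.101, 0.995, -0.0]
wrist_force: [-0.8, 0.6, 5.1]
finger_gap: 0.009
grasp_force: 88.4
```

>>> servo_tool([
  {"dx": 0, "dy": 0, "dz": 0.0005, "roll": 0, "grip": 1},
  {"dx": 0, "dy": 0, "dz": 0, "roll": 0, "grip": 1},
])

```text
time_s: 10.8
eef_pos: [0.5099, -0.1289, 0.0822]
orientation: [0.0, 0.101, 0.995, -0.0]
wrist_force: [-1.5, 0.4, 7.9]
finger_gap: 0.0085
grasp_force: 88.9
```

>>> servo_tool([
  {"dx": 0, "dy": 0, "dz": 0.0005, "roll": 0, "grip": 1},
  {"dx": 0, "dy": 0, "dz": 0, "roll": 0, "grip": 1},
])

```text
time_s: 11.0
eef_pos: [0.51, -0.1289, 0.082]
orientation: [0.0, 0.101, 0.995, -0.0]
wrist_force: [-2.3, 1.2, 10.9]
finger_gap: 0.009
grasp_force: 89.4
```

>>> servo_tool([
  {"dx": 0, "dy": 0, "dz": 0.0004, "roll": 0, "grip": 1},
  {"dx": 0, "dy": 0, "dz": 0, "roll": 0, "grip": 1},
])

```text
time_s: 11.2
eef_pos: [0.5101, -0.1289, 0.0819]
orientation: [0.001, 0.101, 0.995, -0.0]
wrist_force: [-2.8, 1.0, 12.5]
finger_gap: 0.0088
grasp_force: 89.7
```

```bash
python3 - <<'E'
from h import *
for i in range(3):
    s,X,Y=toolinfo(); print(s['eef_pos'].round(4),ang(X),s['wrist_force'].round(2),s['ft_torque'].round(3),s['joint_positions'][5]); grab('wrist')
E
```

```text
[ 0.5101 -0.1289  0.0819] -11.629807331266647 [-2.8   1.02 12.49] [ 0.314  0.775 -0.089] -0.1849419500538102
[ 0.5101 -0.1289  0.0819] -11.627868356539977 [-2.4   1.43 11.97] [ 0.301  0.691 -0.018] -0.18497943510638507
[ 0.5101 -0.1289  0.0819] -11.62681913386541 [-2.83  0.66 12.73] [0.33  0.744 0.025] -0.18498149709901868
```

The key has bottomed: the force climbs steeply at z = 0.082. I'll ease the pressure slightly and turn the first 24°, which is the stretch known to be free of the stop.

```bash
cat > tq.py <<'E'
from h import *
T=[];F=[];J=[]
for i in range(3):
    s,X,Y=toolinfo(); T.append(s['ft_torque']);F.append(s['wrist_force']);J.append(s['joint_torque'][5])
    if i<2: vision.grab_frame('top')
print('turn deg',round(-11.634-ang(X),2),'z',s['eef_pos'].round(4),'F',np.mean(F,0).round(2),'M',np.mean(T,0).round(3),'j6',np.round(J,3),'gap',round(s['finger_gap'],4),s['time_s'])
E
python3 tq.py
```

```text
turn deg -0.0 z [ 0.5101 -0.1289  0.0819] F [-2.6   1.21 12.53] M [0.27 0.7  0.01] j6 [-0. -0. -0.] gap 0.0088 11.45
```

>>> servo_tool([
  {"dx": 0, "dy": 0, "dz": -0.0005, "roll": 0, "grip": 1},
  {"dx": 0, "dy": 0, "dz": 0, "roll": 2, "grip": 1},
  {"dx": 0, "dy": 0, "dz": 0, "roll": 2, "grip": 1},
  {"dx": 0, "dy": 0, "dz": 0, "roll": 2, "grip": 1},
  {"dx": 0, "dy": 0, "dz": 0, "roll": 2, "grip": 1},
  {"dx": 0, "dy": 0, "dz": 0, "roll": 2, "grip": 1},
  {"dx": 0, "dy": 0, "dz": 0, "roll": 0, "grip": 1},
])

```text
time_s: 12.15
eef_pos: [0.5099, -0.129, 0.082]
orientation: [0.0, 0.188, 0.982, -0.0]
wrist_force: [-1.6, 1.4, 9.3]
finger_gap: 0.0091
grasp_force: 89.3
```

```bash
python3 tq.py
```

```text
turn deg 9.99 z [ 0.5099 -0.1289  0.082 ] F [-1.57  0.62  9.73] M [0.171 0.557 0.035] j6 [0.165 0.065 0.041] gap 0.009 12.25
```

>>> servo_tool([
  {"dx": 0, "dy": 0, "dz": 0, "roll": 2, "grip": 1},
  {"dx": 0, "dy": 0, "dz": 0, "roll": 2, "grip": 1},
  {"dx": 0, "dy": 0, "dz": 0, "roll": 2, "grip": 1},
  {"dx": 0, "dy": 0, "dz": 0, "roll": 2, "grip": 1},
  {"dx": 0, "dy": 0, "dz": 0, "roll": 2, "grip": 1},
  {"dx": 0, "dy": 0, "dz": 0, "roll": 2, "grip": 1},
  {"dx": 0, "dy": 0, "dz": 0, "roll": 2, "grip": 1},
  {"dx": 0, "dy": 0, "dz": 0, "roll": 0, "grip": 1},
])

```text
time_s: 13.05
eef_pos: [0.51, -0.1291, 0.0821]
orientation: [0.0, 0.306, 0.952, -0.0]
wrist_force: [-1.5, -0.5, 9.9]
finger_gap: 0.0087
grasp_force: 89.2
```

```bash
python3 tq.py
```

```text
turn deg 23.99 z [ 0.51   -0.1291  0.0821] F [-1.75 -0.32  9.9 ] M [0.099 0.516 0.048] j6 [0.167 0.067 0.044] gap 0.0087 13.15
```

>>> servo_tool([
  {"dx": 0, "dy": 0, "dz": 0, "roll": 1.2, "grip": 1},
  {"dx": 0, "dy": 0, "dz": 0, "roll": 1.2, "grip": 1},
  {"dx": 0, "dy": 0, "dz": 0, "roll": 0, "grip": 1},
])

```text
time_s: 13.45
eef_pos: [0.51, -0.1291, 0.0821]
orientation: [0.001, 0.326, 0.945, -0.0]
wrist_force: [-2.2, 1.6, 9.9]
finger_gap: 0.0091
grasp_force: 89.2
```

```bash
python3 tq.py
```

```text
turn deg 26.39 z [ 0.51   -0.1291  0.0821] F [-2.03  1.02  9.88] M [0.106 0.523 0.036] j6 [0.12  0.06  0.046] gap 0.0087 13.55
```

>>> servo_tool([
  {"dx": 0, "dy": 0, "dz": 0, "roll": 1.2, "grip": 1},
  {"dx": 0, "dy": 0, "dz": 0, "roll": 1.2, "grip": 1},
  {"dx": 0, "dy": 0, "dz": 0, "roll": 0, "grip": 1},
])

```text
time_s: 13.85
eef_pos: [0.51, -0.1291, 0.0821]
orientation: [0.0, 0.346, 0.938, -0.0]
wrist_force: [-1.6, 0.5, 10.2]
finger_gap: 0.0088
grasp_force: 89.2
```

```bash
python3 tq.py
```

```text
turn deg 28.8 z [ 0.5099 -0.1291  0.0821] F [-2.4   0.16  9.64] M [0.123 0.537 0.042] j6 [0.12  0.06  0.047] gap 0.0088 13.95
```

>>> servo_tool([
  {"dx": 0, "dy": 0, "dz": 0, "roll": 1.2, "grip": 1},
  {"dx": 0, "dy": 0, "dz": 0, "roll": 1.2, "grip": 1},
  {"dx": 0, "dy": 0, "dz": 0, "roll": 0, "grip": 1},
])

```text
time_s: 14.25
eef_pos: [0.5099, -0.1291, 0.0821]
orientation: [0.0, 0.365, 0.931, -0.0]
wrist_force: [-2.5, 0.6, 9.1]
finger_gap: 0.0091
grasp_force: 89.2
```

```bash
python3 tq.py
```

```text
turn deg 31.19 z [ 0.5099 -0.1291  0.0821] F [-2.46  0.65  9.38] M [0.09  0.567 0.099] j6 [0.121 0.061 0.047] gap 0.0089 14.35
```

>>> servo_tool([
  {"dx": 0, "dy": 0, "dz": 0, "roll": 1.2, "grip": 1},
  {"dx": 0, "dy": 0, "dz": 0, "roll": 1.2, "grip": 1},
  {"dx": 0, "dy": 0, "dz": 0, "roll": 0, "grip": 1},
])

```text
time_s: 14.65
eef_pos: [0.5099, -0.1291, 0.0821]
orientation: [0.0, 0.385, 0.923, -0.0]
wrist_force: [-3.1, 0.4, 9.3]
finger_gap: 0.009
grasp_force: 89.2
```

```bash
python3 tq.py
```

```text
turn deg 33.59 z [ 0.5099 -0.1291  0.0821] F [-2.53  0.59  9.86] M [0.078 0.542 0.044] j6 [0.121 0.061 0.047] gap 0.009 14.75
```

>>> servo_tool([
  {"dx": 0, "dy": 0, "dz": 0, "roll": 1.2, "grip": 1},
  {"dx": 0, "dy": 0, "dz": 0, "roll": 1.2, "grip": 1},
  {"dx": 0, "dy": 0, "dz": 0, "roll": 0, "grip": 1},
])

```text
time_s: 15.05
eef_pos: [0.5099, -0.1291, 0.0821]
orientation: [0.0, 0.404, 0.915, -0.0]
wrist_force: [-1.6, 0.2, 10.4]
finger_gap: 0.0085
grasp_force: 89.2
```

```bash
python3 tq.py
```

```text
turn deg 36.0 z [ 0.5099 -0.1291  0.0821] F [-1.57  0.53  9.94] M [0.044 0.556 0.023] j6 [0.121 0.061 0.047] gap 0.0088 15.15
```

>>> servo_tool([
  {"dx": 0, "dy": 0, "dz": 0, "roll": 1.2, "grip": 1},
  {"dx": 0, "dy": 0, "dz": 0, "roll": 1.2, "grip": 1},
  {"dx": 0, "dy": 0, "dz": 0, "roll": 0, "grip": 1},
])

```text
time_s: 15.45
eef_pos: [0.5099, -0.1292, 0.0821]
orientation: [0.0, 0.423, 0.906, -0.0]
wrist_force: [-3.1, 0.7, 8.5]
finger_gap: 0.0085
grasp_force: 89.2
```

```bash
python3 tq.py
```

```text
turn deg 38.4 z [ 0.5099 -0.1291  0.082 ] F [-2.46  0.47  9.7 ] M [0.04  0.569 0.084] j6 [0.122 0.062 0.048] gap 0.0091 15.55
```

>>> servo_tool([
  {"dx": 0, "dy": 0, "dz": 0, "roll": 1.2, "grip": 1},
  {"dx": 0, "dy": 0, "dz": 0, "roll": 1.2, "grip": 1},
  {"dx": 0, "dy": 0, "dz": 0, "roll": 0, "grip": 1},
])

```text
time_s: 15.85
eef_pos: [0.5099, -0.1292, 0.0821]
orientation: [0.0, 0.442, 0.897, -0.0]
wrist_force: [-2.2, -0.3, 9.9]
finger_gap: 0.0088
grasp_force: 89.2
```

```bash
python3 tq.py
```

```text
turn deg 40.8 z [ 0.5099 -0.1292  0.0821] F [-2.39 -0.65  9.55] M [0.031 0.608 0.041] j6 [0.121 0.061 0.047] gap 0.0084 15.95
```

>>> servo_tool([
  {"dx": 0, "dy": 0, "dz": 0, "roll": 1.2, "grip": 1},
  {"dx": 0, "dy": 0, "dz": 0, "roll": 1.2, "grip": 1},
  {"dx": 0, "dy": 0, "dz": 0, "roll": 0, "grip": 1},
])

```text
time_s: 16.25
eef_pos: [0.5099, -0.1292, 0.0821]
orientation: [0.0, 0.461, 0.888, -0.0]
wrist_force: [-2.7, 0.2, 9.6]
finger_gap: 0.009
grasp_force: 89.2
```

```bash
python3 tq.py
```

```text
turn deg 43.2 z [ 0.5099 -0.1292  0.0821] F [-2.3  -0.15  9.63] M [0.005 0.625 0.073] j6 [0.121 0.061 0.047] gap 0.009 16.35
```

>>> servo_tool([
  {"dx": 0, "dy": 0, "dz": 0, "roll": 1.2, "grip": 1},
  {"dx": 0, "dy": 0, "dz": 0, "roll": 1.2, "grip": 1},
  {"dx": 0, "dy": 0, "dz": 0, "roll": 0, "grip": 1},
])

```text
time_s: 16.65
eef_pos: [0.5098, -0.1292, 0.0821]
orientation: [0.0, 0.479, 0.878, -0.0]
wrist_force: [-2.4, -0.8, 9.3]
finger_gap: 0.0087
grasp_force: 89.3
```

```bash
python3 tq.py
```

```text
turn deg 45.6 z [ 0.5098 -0.1292  0.0821] F [-2.07 -0.11  9.97] M [0.022 0.62  0.038] j6 [0.121 0.061 0.047] gap 0.0087 16.75
```

>>> servo_tool([
  {"dx": 0, "dy": 0, "dz": 0, "roll": 1.2, "grip": 1},
  {"dx": 0, "dy": 0, "dz": 0, "roll": 1.2, "grip": 1},
  {"dx": 0, "dy": 0, "dz": 0, "roll": 0, "grip": 1},
])

```text
time_s: 17.05
eef_pos: [0.5098, -0.1292, 0.0821]
orientation: [0.0, 0.497, 0.868, -0.0]
wrist_force: [-3.2, 0.5, 10.3]
finger_gap: 0.0089
grasp_force: 89.3
```

```bash
python3 tq.py
```

```text
turn deg 48.0 z [ 0.5098 -0.1292  0.0821] F [-2.11  0.21 10.01] M [0.017 0.631 0.071] j6 [0.121 0.061 0.047] gap 0.0087 17.15
```

>>> servo_tool([
  {"dx": 0, "dy": 0, "dz": 0, "roll": 1.2, "grip": 1},
  {"dx": 0, "dy": 0, "dz": 0, "roll": 1.2, "grip": 1},
  {"dx": 0, "dy": 0, "dz": 0, "roll": 0, "grip": 1},
])

```text
time_s: 17.45
eef_pos: [0.5098, -0.1292, 0.082]
orientation: [0.0, 0.515, 0.857, -0.0]
wrist_force: [-2.5, -0.6, 9.8]
finger_gap: 0.0087
grasp_force: 89.3
```

```bash
python3 tq.py
```

```text
turn deg 50.4 z [ 0.5098 -0.1292  0.0821] F [-2.64 -0.18 10.07] M [0.004 0.645 0.057] j6 [0.122 0.062 0.048] gap 0.009 17.55
```

>>> servo_tool([
  {"dx": 0, "dy": 0, "dz": 0, "roll": 1.2, "grip": 1},
  {"dx": 0, "dy": 0, "dz": 0, "roll": 1.2, "grip": 1},
  {"dx": 0, "dy": 0, "dz": 0, "roll": 0, "grip": 1},
])

```text
time_s: 17.85
eef_pos: [0.5098, -0.1292, 0.0821]
orientation: [0.0, 0.533, 0.846, -0.0]
wrist_force: [-2.3, -0.0, 9.7]
finger_gap: 0.0086
grasp_force: 89.3
```

```bash
python3 tq.py
```

```text
turn deg 52.8 z [ 0.5098 -0.1292  0.0821] F [-2.38 -0.6  10.16] M [0.021 0.652 0.053] j6 [0.122 0.062 0.048] gap 0.009 17.95
```

>>> servo_tool([
  {"dx": 0, "dy": 0, "dz": 0, "roll": 1.2, "grip": 1},
  {"dx": 0, "dy": 0, "dz": 0, "roll": 1.2, "grip": 1},
  {"dx": 0, "dy": 0, "dz": 0, "roll": 0, "grip": 1},
])

```text
time_s: 18.25
eef_pos: [0.5098, -0.1292, 0.0821]
orientation: [0.0, 0.551, 0.835, -0.0]
wrist_force: [-1.7, -0.8, 10.6]
finger_gap: 0.0091
grasp_force: 89.3
```

```bash
python3 tq.py
```

```text
turn deg 55.2 z [ 0.5098 -0.1292  0.0821] F [-2.23 -0.41 10.44] M [0.026 0.681 0.066] j6 [0.122 0.062 0.048] gap 0.0088 18.35
```

>>> servo_tool([
  {"dx": 0, "dy": 0, "dz": 0, "roll": 1.2, "grip": 1},
  {"dx": 0, "dy": 0, "dz": 0, "roll": 1.2, "grip": 1},
  {"dx": 0, "dy": 0, "dz": 0, "roll": 0, "grip": 1},
])

```text
time_s: 18.65
eef_pos: [0.5097, -0.1292, 0.0821]
orientation: [0.0, 0.568, 0.823, -0.0]
wrist_force: [-2.6, -0.4, 10.1]
finger_gap: 0.0089
grasp_force: 89.3
```

```bash
python3 tq.py
```

```text
turn deg 57.6 z [ 0.5097 -0.1292  0.0821] F [-2.69  0.09 10.36] M [-0.01   0.706  0.024] j6 [0.122 0.062 0.048] gap 0.0087 18.75
```

>>> servo_tool([
  {"dx": 0, "dy": 0, "dz": 0, "roll": 1.2, "grip": 1},
  {"dx": 0, "dy": 0, "dz": 0, "roll": 1.2, "grip": 1},
  {"dx": 0, "dy": 0, "dz": 0, "roll": 0, "grip": 1},
])

```text
time_s: 19.05
eef_pos: [0.5097, -0.1292, 0.0821]
orientation: [0.0, 0.585, 0.811, -0.0]
wrist_force: [-3.0, -0.3, 10.0]
finger_gap: 0.0092
grasp_force: 89.3
```

```bash
python3 tq.py
```

```text
turn deg 60.0 z [ 0.5097 -0.1292  0.0821] F [-2.82 -0.24 10.35] M [-0.011  0.662  0.066] j6 [0.122 0.063 0.049] gap 0.0089 19.15
```

>>> servo_tool([
  {"dx": 0, "dy": 0, "dz": 0, "roll": 1.2, "grip": 1},
  {"dx": 0, "dy": 0, "dz": 0, "roll": 1.2, "grip": 1},
  {"dx": 0, "dy": 0, "dz": 0, "roll": 0, "grip": 1},
])

```text
time_s: 19.45
eef_pos: [0.5097, -0.1292, 0.0821]
orientation: [0.0, 0.602, 0.798, -0.0]
wrist_force: [-2.9, -0.7, 10.5]
finger_gap: 0.009
grasp_force: 89.3
```

```bash
python3 tq.py
```

```text
turn deg 62.4 z [ 0.5097 -0.1292  0.0821] F [-2.65 -0.52 10.05] M [0.011 0.727 0.035] j6 [0.121 0.062 0.048] gap 0.0089 19.55
```

>>> servo_tool([
  {"dx": 0, "dy": 0, "dz": 0, "roll": 1.2, "grip": 1},
  {"dx": 0, "dy": 0, "dz": 0, "roll": 1.2, "grip": 1},
  {"dx": 0, "dy": 0, "dz": 0, "roll": 0, "grip": 1},
])

```text
time_s: 19.85
eef_pos: [0.5097, -0.1292, 0.0821]
orientation: [0.0, 0.619, 0.786, -0.0]
wrist_force: [-2.5, 1.2, 10.8]
finger_gap: 0.0087
grasp_force: 89.3
```

```bash
python3 tq.py
```

```text
turn deg 64.8 z [ 0.5097 -0.1292  0.0821] F [-3.14  0.22 10.84] M [-0.041  0.718  0.053] j6 [0.122 0.062 0.048] gap 0.0088 19.95
```

>>> servo_tool([
  {"dx": 0, "dy": 0, "dz": 0, "roll": 1.2, "grip": 1},
  {"dx": 0, "dy": 0, "dz": 0, "roll": 1.2, "grip": 1},
  {"dx": 0, "dy": 0, "dz": 0, "roll": 0, "grip": 1},
])

```text
time_s: 20.25
eef_pos: [0.5097, -0.1292, 0.0821]
orientation: [0.0, 0.635, 0.772, -0.0]
wrist_force: [-2.4, -0.9, 10.0]
finger_gap: 0.009
grasp_force: 89.3
```

```bash
python3 tq.py
```

```text
turn deg 67.2 z [ 0.5097 -0.1292  0.082 ] F [-2.74 -0.03 10.2 ] M [-0.015  0.693  0.036] j6 [0.122 0.062 0.048] gap 0.0089 20.35
```

>>> servo_tool([
  {"dx": 0, "dy": 0, "dz": 0, "roll": 1.2, "grip": 1},
  {"dx": 0, "dy": 0, "dz": 0, "roll": 1.2, "grip": 1},
  {"dx": 0, "dy": 0, "dz": 0, "roll": 0, "grip": 1},
])

```text
time_s: 20.65
eef_pos: [0.5097, -0.1292, 0.0821]
orientation: [0.0, 0.651, 0.759, -0.0]
wrist_force: [-2.3, -0.4, 10.7]
finger_gap: 0.0091
grasp_force: 89.3
```

```bash
python3 tq.py
```

```text
turn deg 69.6 z [ 0.5097 -0.1292  0.0821] F [-2.67  0.23 10.94] M [0.029 0.739 0.052] j6 [0.122 0.062 0.048] gap 0.0083 20.75
```

>>> servo_tool([
  {"dx": 0, "dy": 0, "dz": 0, "roll": 1.2, "grip": 1},
  {"dx": 0, "dy": 0, "dz": 0, "roll": 1.2, "grip": 1},
  {"dx": 0, "dy": 0, "dz": 0, "roll": 0, "grip": 1},
])

```text
time_s: 21.05
eef_pos: [0.5096, -0.1292, 0.0821]
orientation: [0.0, 0.667, 0.745, -0.0]
wrist_force: [-2.7, -0.2, 11.5]
finger_gap: 0.0093
grasp_force: 89.3
```

```bash
python3 tq.py
```

```text
turn deg 72.0 z [ 0.5096 -0.1292  0.0821] F [-2.65 -0.33 10.95] M [0.013 0.724 0.042] j6 [0.123 0.063 0.049] gap 0.009 21.15
```

>>> servo_tool([
  {"dx": 0, "dy": 0, "dz": 0, "roll": 1.2, "grip": 1},
  {"dx": 0, "dy": 0, "dz": 0, "roll": 1.2, "grip": 1},
  {"dx": 0, "dy": 0, "dz": 0, "roll": 0, "grip": 1},
])

```text
time_s: 21.45
eef_pos: [0.5096, -0.1292, 0.0821]
orientation: [0.0, 0.682, 0.731, -0.0]
wrist_force: [-3.3, -0.0, 11.2]
finger_gap: 0.009
grasp_force: 89.4
```

```bash
python3 tq.py
```

```text
turn deg 74.39 z [ 0.5095 -0.1292  0.082 ] F [-3.23 -0.18 10.74] M [0.043 0.773 0.061] j6 [0.175 0.115 0.101] gap 0.0091 21.55
```

Torque is starting to rise (0.048 to 0.101 N m) at 74.4°: this is the stop. I'll go on in small steps.

>>> servo_tool([
  {"dx": 0, "dy": 0, "dz": 0, "roll": 1.2, "grip": 1},
  {"dx": 0, "dy": 0, "dz": 0, "roll": 0, "grip": 1},
])

```text
time_s: 21.75
eef_pos: [0.5095, -0.1292, 0.0821]
orientation: [0.0, 0.69, 0.724, -0.0]
wrist_force: [-3.4, -0.6, 10.3]
finger_gap: 0.0086
grasp_force: 89.4
```

```bash
python3 tq.py
```

```text
turn deg 75.58 z [ 0.5096 -0.1292  0.0821] F [-3.19 -0.29 10.39] M [0.002 0.782 0.127] j6 [0.219 0.162 0.148] gap 0.0089 21.85
```

>>> servo_tool([
  {"dx": 0, "dy": 0, "dz": 0, "roll": 1.2, "grip": 1},
  {"dx": 0, "dy": 0, "dz": 0, "roll": 0, "grip": 1},
])

```text
time_s: 22.05
eef_pos: [0.5095, -0.1292, 0.0821]
orientation: [0.0, 0.697, 0.717, -0.0]
wrist_force: [-2.7, -0.1, 10.1]
finger_gap: 0.009
grasp_force: 89.4
```

```bash
python3 tq.py
```

```text
turn deg 76.78 z [ 0.5095 -0.1292  0.0821] F [-2.9  -0.05 10.23] M [0.009 0.776 0.192] j6 [0.252 0.194 0.18 ] gap 0.0087 22.15
```

>>> servo_tool([
  {"dx": 0, "dy": 0, "dz": 0, "roll": 1, "grip": 1},
  {"dx": 0, "dy": 0, "dz": 0, "roll": 1, "grip": 1},
  {"dx": 0, "dy": 0, "dz": 0, "roll": 0, "grip": 1},
])

```text
time_s: 22.45
eef_pos: [0.5095, -0.1292, 0.0821]
orientation: [0.0, 0.71, 0.705, -0.0]
wrist_force: [-3.4, -0.6, 12.3]
finger_gap: 0.0089
grasp_force: 89.4
```

```bash
python3 tq.py
```

```text
turn deg -101.23 z [ 0.5095 -0.1292  0.0821] F [-3.22 -0.33 11.64] M [-0.033  0.828  0.247] j6 [0.279 0.229 0.217] gap 0.0088 22.55
```

>>> servo_tool([
  {"dx": 0, "dy": 0, "dz": 0, "roll": 1, "grip": 1},
  {"dx": 0, "dy": 0, "dz": 0, "roll": 0, "grip": 1},
])

```text
time_s: 22.75
eef_pos: [0.5095, -0.1292, 0.082]
orientation: [0.0, 0.716, 0.698, -0.0]
wrist_force: [-2.2, -0.1, 10.8]
finger_gap: 0.0091
grasp_force: 89.4
```

```bash
python3 tq.py
```

```text
turn deg -100.23 z [ 0.5095 -0.1292  0.0821] F [-2.79  0.29 10.39] M [-0.007  0.805  0.228] j6 [0.296 0.247 0.236] gap 0.0091 22.85
```

>>> servo_tool([
  {"dx": 0, "dy": 0, "dz": 0, "roll": 1, "grip": 1},
  {"dx": 0, "dy": 0, "dz": 0, "roll": 1, "grip": 1},
  {"dx": 0, "dy": 0, "dz": 0, "roll": 0, "grip": 1},
])

```text
time_s: 23.15
eef_pos: [0.5095, -0.1292, 0.082]
orientation: [0.0, 0.728, 0.686, -0.0]
wrist_force: [-3.9, -0.1, 11.3]
finger_gap: 0.0088
grasp_force: 89.4
```

```bash
sed -i "s/round(-11.634-ang(X),2)/round((-11.634-ang(X))%180,2)/" tq.py; python3 tq.py;python3 tq.py; python3 tq.py
```

```text
turn deg 81.76 z [ 0.5095 -0.1292  0.082 ] F [-3.62 -0.08 11.04] M [0.016 0.793 0.263] j6 [0.335 0.284 0.273] gap 0.0086 23.25
turn deg 81.76 z [ 0.5095 -0.1292  0.0821] F [-3.12 -0.02 10.86] M [0.024 0.81  0.285] j6 [0.273 0.271 0.27 ] gap 0.0087 23.35
turn deg 81.77 z [ 0.5095 -0.1292  0.0821] F [-2.84  0.33 11.08] M [0.002 0.828 0.293] j6 [0.27 0.27 0.27] gap 0.0088 23.45
```

The slopes fit grip compliance in series with the sprung stop, so the torque reading gives the true deflection, about 0.053. I'll ease on a little to be clearly inside the band, then hold.

>>> servo_tool([
  {"dx": 0, "dy": 0, "dz": 0, "roll": 0.8, "grip": 1},
  {"dx": 0, "dy": 0, "dz": 0, "roll": 0.8, "grip": 1},
  {"dx": 0, "dy": 0, "dz": 0, "roll": 0, "grip": 1},
  {"dx": 0, "dy": 0, "dz": 0, "roll": 0, "grip": 1},
  {"dx": 0, "dy": 0, "dz": 0, "roll": 0, "grip": 1},
  {"dx": 0, "dy": 0, "dz": 0, "roll": 0, "grip": 1},
])

```text
time_s: 24.05
eef_pos: [0.5095, -0.1292, 0.0821]
orientation: [0.0, 0.737, 0.676, -0.0]
wrist_force: [-3.1, 0.1, 10.8]
finger_gap: 0.0085
grasp_force: 89.5
```

```bash
python3 tq.py
```

```text
turn deg 83.36 z [ 0.5095 -0.1292  0.0821] F [-3.08  0.36 10.87] M [-0.039  0.815  0.288] j6 [0.304 0.304 0.304] gap 0.009 24.15
```

>>> servo_tool([
  {"dx": 0, "dy": 0, "dz": 0, "roll": 0, "grip": 1},
  {"dx": 0, "dy": 0, "dz": 0, "roll": 0, "grip": 1},
  {"dx": 0, "dy": 0, "dz": 0, "roll": 0, "grip": 1},
  {"dx": 0, "dy": 0, "dz": 0, "roll": 0, "grip": 1},
  {"dx": 0, "dy": 0, "dz": 0, "roll": 0, "grip": 1},
  {"dx": 0, "dy": 0, "dz": 0, "roll": 0, "grip": 1},
])

```text
time_s: 24.75
eef_pos: [0.5095, -0.1292, 0.0821]
orientation: [0.0, 0.737, 0.676, -0.0]
wrist_force: [-4.4, -0.1, 10.3]
finger_gap: 0.009
grasp_force: 89.5
```

```bash
python3 tq.py
```

```text
turn deg 83.36 z [ 0.5095 -0.1292  0.0821] F [-3.24 -0.02 10.84] M [-0.003  0.837  0.321] j6 [0.304 0.304 0.304] gap 0.009 24.85
```

Held for over 1 s at 0.30 N m. Turning back home.

>>> servo_tool([
  {"dx": 0, "dy": 0, "dz": 0, "roll": -1.5, "grip": 1},
  {"dx": 0, "dy": 0, "dz": 0, "roll": -2.5, "grip": 1},
  {"dx": 0, "dy": 0, "dz": 0, "roll": -2.5, "grip": 1},
  {"dx": 0, "dy": 0, "dz": 0, "roll": -2.5, "grip": 1},
  {"dx": 0, "dy": 0, "dz": 0, "roll": -2.5, "grip": 1},
  {"dx": 0, "dy": 0, "dz": 0, "roll": -2.5, "grip": 1},
  {"dx": 0, "dy": 0, "dz": 0, "roll": -2.5, "grip": 1},
  {"dx": 0, "dy": 0, "dz": 0, "roll": -2.5, "grip": 1},
  {"dx": 0, "dy": 0, "dz": 0, "roll": -2.5, "grip": 1},
  {"dx": 0, "dy": 0, "dz": 0, "roll": -2.5, "grip": 1},
])

```text
time_s: 25.85
eef_pos: [0.5098, -0.1292, 0.0821]
orientation: [0.0, 0.58, 0.814, -0.0]
wrist_force: [-1.9, 0.1, 10.2]
finger_gap: 0.0085
grasp_force: 89.3
```

>>> servo_tool([
  {"dx": 0, "dy": 0, "dz": 0, "roll": -2.5, "grip": 1},
  {"dx": 0, "dy": 0, "dz": 0, "roll": -2.5, "grip": 1},
  {"dx": 0, "dy": 0, "dz": 0, "roll": -2.5, "grip": 1},
  {"dx": 0, "dy": 0, "dz": 0, "roll": -2.5, "grip": 1},
  {"dx": 0, "dy": 0, "dz": 0, "roll": -2.5, "grip": 1},
  {"dx": 0, "dy": 0, "dz": 0, "roll": -2.5, "grip": 1},
  {"dx": 0, "dy": 0, "dz": 0, "roll": -2.5, "grip": 1},
  {"dx": 0, "dy": 0, "dz": 0, "roll": -2.5, "grip": 1},
  {"dx": 0, "dy": 0, "dz": 0, "roll": -2.5, "grip": 1},
  {"dx": 0, "dy": 0, "dz": 0, "roll": -2.5, "grip": 1},
])

```text
time_s: 26.85
eef_pos: [0.51, -0.1291, 0.0821]
orientation: [0.001, 0.39, 0.921, -0.0]
wrist_force: [-1.9, 0.2, 9.4]
finger_gap: 0.0087
grasp_force: 89.2
```

```bash
python3 tq.py
```

```text
turn deg 34.37 z [ 0.51   -0.1291  0.0821] F [-1.28  0.37  9.9 ] M [ 0.087  0.501 -0.035] j6 [ 0.307 -0.177 -0.195] gap 0.0087 26.95
```

>>> servo_tool([
  {"dx": 0, "dy": 0, "dz": 0, "roll": -2.5, "grip": 1},
  {"dx": 0, "dy": 0, "dz": 0, "roll": -2.5, "grip": 1},
  {"dx": 0, "dy": 0, "dz": 0, "roll": -2.5, "grip": 1},
  {"dx": 0, "dy": 0, "dz": 0, "roll": -2.5, "grip": 1},
  {"dx": 0, "dy": 0, "dz": 0, "roll": -2.5, "grip": 1},
  {"dx": 0, "dy": 0, "dz": 0, "roll": -2.5, "grip": 1},
  {"dx": 0, "dy": 0, "dz": 0, "roll": -2.5, "grip": 1},
  {"dx": 0, "dy": 0, "dz": 0, "roll": -2.5, "grip": 1},
  {"dx": 0, "dy": 0, "dz": 0, "roll": -2.5, "grip": 1},
  {"dx": 0, "dy": 0, "dz": 0, "roll": -2.5, "grip": 1},
])

```text
time_s: 27.95
eef_pos: [0.5101, -0.1289, 0.0821]
orientation: [0.001, 0.182, 0.983, -0.0]
wrist_force: [-1.2, 0.8, 9.2]
finger_gap: 0.0088
grasp_force: 89.2
```

```bash
python3 tq.py
```

```text
turn deg 9.36 z [ 0.5101 -0.129   0.0821] F [-1.24  0.62  9.42] M [ 0.23   0.441 -0.034] j6 [ 0.305 -0.179 -0.197] gap 0.0091 28.05
```

>>> servo_tool([
  {"dx": 0, "dy": 0, "dz": 0, "roll": -2.5, "grip": 1},
  {"dx": 0, "dy": 0, "dz": 0, "roll": -2, "grip": 1},
  {"dx": 0, "dy": 0, "dz": 0, "roll": -1.5, "grip": 1},
  {"dx": 0, "dy": 0, "dz": 0, "roll": -1, "grip": 1},
  {"dx": 0, "dy": 0, "dz": 0, "roll": -1, "grip": 1},
  {"dx": 0, "dy": 0, "dz": 0, "roll": 0, "grip": 1},
  {"dx": 0, "dy": 0, "dz": 0, "roll": 0, "grip": 1},
])

```text
time_s: 28.75
eef_pos: [0.5101, -0.1289, 0.0821]
orientation: [0.001, 0.114, 0.994, -0.0]
wrist_force: [-2.2, 2.0, 9.7]
finger_gap: 0.0089
grasp_force: 89.2
```

```bash
python3 tq.py
```

```text
turn deg 1.4 z [ 0.5101 -0.1289  0.0821] F [-1.85  1.33  9.71] M [ 0.236  0.408 -0.019] j6 [-0.046 -0.044 -0.044] gap 0.0088 28.85
```

>>> servo_tool([
  {"dx": 0, "dy": 0, "dz": 0, "roll": -1.2, "grip": 1},
  {"dx": 0, "dy": 0, "dz": 0, "roll": 0, "grip": 1},
  {"dx": 0, "dy": 0, "dz": 0, "roll": 0, "grip": 1},
])

```text
time_s: 29.15
eef_pos: [0.5102, -0.1289, 0.0821]
orientation: [0.001, 0.103, 0.995, -0.0]
wrist_force: [-1.9, 2.1, 9.4]
finger_gap: 0.009
grasp_force: 89.2
```

```bash
python3 tq.py
```

```text
turn deg 0.2 z [ 0.5102 -0.1289  0.0821] F [-1.74  1.25  9.9 ] M [ 0.257  0.393 -0.057] j6 [-0.047 -0.044 -0.044] gap 0.009 29.25
```

>>> servo_tool([
  {"dx": 0, "dy": 0, "dz": 0, "roll": -1, "grip": 1},
  {"dx": 0, "dy": 0, "dz": 0, "roll": -1, "grip": 1},
  {"dx": 0, "dy": 0, "dz": 0, "roll": 0, "grip": 1},
  {"dx": 0, "dy": 0, "dz": 0, "roll": 0, "grip": 1},
])

```text
time_s: 29.65
eef_pos: [0.5102, -0.1288, 0.0821]
orientation: [0.001, 0.086, 0.996, -0.0]
wrist_force: [-0.6, 1.0, 10.1]
finger_gap: 0.0088
grasp_force: 89.2
```

```bash
python3 tq.py
```

```text
turn deg 178.2 z [ 0.5102 -0.1289  0.0821] F [-1.36  0.82 10.38] M [ 0.276  0.366 -0.037] j6 [-0.047 -0.045 -0.045] gap 0.0086 29.75
```

>>> servo_tool([
  {"dx": 0, "dy": 0, "dz": 0, "roll": -1, "grip": 1},
  {"dx": 0, "dy": 0, "dz": 0, "roll": -0.7, "grip": 1},
  {"dx": 0, "dy": 0, "dz": 0, "roll": 0, "grip": 1},
  {"dx": 0, "dy": 0, "dz": 0, "roll": 0, "grip": 1},
])

```text
time_s: 30.15
eef_pos: [0.5102, -0.1288, 0.0821]
orientation: [0.001, 0.071, 0.997, -0.0]
wrist_force: [-2.2, 0.4, 10.0]
finger_gap: 0.009
grasp_force: 89.2
```

```bash
python3 tq.py
```

```text
turn deg 176.5 z [ 0.5101 -0.1289  0.0821] F [-1.6   0.74  9.8 ] M [ 0.254  0.402 -0.063] j6 [-0.047 -0.046 -0.046] gap 0.0087 30.25
```

>>> servo_tool([
  {"dx": 0, "dy": 0, "dz": 0, "roll": -0.8, "grip": 1},
  {"dx": 0, "dy": 0, "dz": 0, "roll": -0.7, "grip": 1},
  {"dx": 0, "dy": 0, "dz": 0, "roll": 0, "grip": 1},
  {"dx": 0, "dy": 0, "dz": 0, "roll": 0, "grip": 1},
])

```text
time_s: 30.65
eef_pos: [0.5102, -0.1288, 0.0821]
orientation: [0.001, 0.058, 0.998, -0.0]
wrist_force: [-1.0, 1.3, 9.3]
finger_gap: 0.0085
grasp_force: 89.2
```

```bash
python3 tq.py
```

```text
turn deg 175.0 z [ 0.5102 -0.1288  0.0821] F [-1.22  0.79  9.39] M [ 0.257  0.385 -0.024] j6 [-0.047 -0.046 -0.046] gap 0.0088 30.75
```

>>> servo_tool([
  {"dx": 0, "dy": 0, "dz": 0, "roll": -0.8, "grip": 1},
  {"dx": 0, "dy": 0, "dz": 0, "roll": 0, "grip": 1},
  {"dx": 0, "dy": 0, "dz": 0, "roll": 0, "grip": 1},
])

```text
time_s: 31.05
eef_pos: [0.5102, -0.1288, 0.0821]
orientation: [0.001, 0.051, 0.999, -0.0]
wrist_force: [-1.3, 2.3, 9.7]
finger_gap: 0.0089
grasp_force: 89.2
```

```bash
python3 tq.py
```

```text
turn deg 174.2 z [ 0.5101 -0.1288  0.0821] F [-1.52  1.37  9.91] M [ 0.281  0.408 -0.061] j6 [-0.048 -0.046 -0.046] gap 0.0087 31.15
```

>>> servo_tool([
  {"dx": 0, "dy": 0, "dz": 0, "roll": -0.8, "grip": 1},
  {"dx": 0, "dy": 0, "dz": 0, "roll": 0, "grip": 1},
  {"dx": 0, "dy": 0, "dz": 0, "roll": 0, "grip": 1},
])

```text
time_s: 31.45
eef_pos: [0.5102, -0.1288, 0.0821]
orientation: [0.001, 0.044, 0.999, -0.0]
wrist_force: [-0.8, 1.0, 9.4]
finger_gap: 0.0089
grasp_force: 89.2
```

```bash
python3 tq.py
```

```text
turn deg 173.4 z [ 0.5102 -0.1288  0.0821] F [-1.07  0.59  9.28] M [ 0.254  0.425 -0.074] j6 [-0.08  -0.079 -0.078] gap 0.0094 31.55
```

>>> servo_tool([
  {"dx": 0, "dy": 0, "dz": 0, "roll": -0.8, "grip": 1},
  {"dx": 0, "dy": 0, "dz": 0, "roll": 0, "grip": 1},
  {"dx": 0, "dy": 0, "dz": 0, "roll": 0, "grip": 1},
])

```text
time_s: 31.85
eef_pos: [0.5101, -0.1288, 0.0821]
orientation: [0.001, 0.037, 0.999, 0.0]
wrist_force: [-2.3, 1.6, 9.2]
finger_gap: 0.0089
grasp_force: 89.2
```

```bash
python3 tq.py
```

```text
turn deg 172.61 z [ 0.5101 -0.1288  0.0821] F [-1.73  1.23  9.69] M [ 0.264  0.413 -0.135] j6 [-0.129 -0.128 -0.127] gap 0.0095 31.95
```

The home hard stop is felt (−0.13 N m at −7.4°). I'll return the key to the centre of its play and draw it out.

>>> servo_tool([
  {"dx": 0, "dy": 0, "dz": 0, "roll": 2, "grip": 1},
  {"dx": 0, "dy": 0, "dz": 0, "roll": 2, "grip": 1},
  {"dx": 0, "dy": 0, "dz": 0, "roll": 2, "grip": 1},
  {"dx": 0, "dy": 0, "dz": 0, "roll": 1.3, "grip": 1},
  {"dx": 0, "dy": 0, "dz": 0, "roll": 0, "grip": 1},
  {"dx": 0, "dy": 0, "dz": 0, "roll": 0, "grip": 1},
])

```text
time_s: 32.55
eef_pos: [0.5103, -0.129, 0.0821]
orientation: [0.001, 0.1, 0.995, -0.0]
wrist_force: [-1.7, 0.5, 9.7]
finger_gap: 0.0087
grasp_force: 89.2
```

```bash
python3 tq.py
```

```text
turn deg 179.89 z [ 0.5103 -0.129   0.0821] F [-1.38  0.69  9.63] M [ 0.211  0.349 -0.043] j6 [ 0.    -0.003 -0.003] gap 0.0089 32.65
```

>>> servo_tool([
  {"dx": 0, "dy": 0, "dz": -0.001, "roll": 0, "grip": 1},
  {"dx": 0, "dy": 0, "dz": -0.001, "roll": 0, "grip": 1},
  {"dx": 0, "dy": 0, "dz": -0.001, "roll": 0, "grip": 1},
  {"dx": 0, "dy": 0, "dz": -0.001, "roll": 0, "grip": 1},
  {"dx": 0, "dy": 0, "dz": -0.001, "roll": 0, "grip": 1},
  {"dx": 0, "dy": 0, "dz": -0.001, "roll": 0, "grip": 1},
  {"dx": 0, "dy": 0, "dz": -0.001, "roll": 0, "grip": 1},
  {"dx": 0, "dy": 0, "dz": 0, "roll": 0, "grip": 1},
])

```text
time_s: 33.45
eef_pos: [0.5098, -0.1288, 0.0884]
orientation: [0.0, 0.1, 0.995, -0.0]
wrist_force: [1.4, -1.1, 2.4]
finger_gap: 0.0088
grasp_force: 88.3
```

```bash
python3 tq.py
```

```text
turn deg 179.9 z [ 0.5098 -0.1288  0.0883] F [ 1.11 -1.13  2.51] M [-0.053 -0.259 -0.016] j6 [-0.002 -0.002 -0.002] gap 0.009 33.55
```

>>> servo_tool([
  {"dx": 0, "dy": 0, "dz": -0.001, "roll": 0, "grip": 1},
  {"dx": 0, "dy": 0, "dz": -0.001, "roll": 0, "grip": 1},
  {"dx": 0, "dy": 0, "dz": -0.001, "roll": 0, "grip": 1},
  {"dx": 0, "dy": 0, "dz": 0, "roll": 0, "grip": 1},
])

```text
time_s: 33.95
eef_pos: [0.5096, -0.1288, 0.0913]
orientation: [-0.0, 0.1, 0.995, 0.0]
wrist_force: [1.2, -0.7, 1.3]
finger_gap: 0.0088
grasp_force: 88.1
```

```bash
python3 tq.py
```

```text
turn deg 179.9 z [ 0.5096 -0.1288  0.0912] F [ 0.92 -0.28  1.44] M [-0.087 -0.237  0.001] j6 [-0.001 -0.001 -0.001] gap 0.0088 34.05
```

>>> servo_tool([
  {"dx": 0, "dy": 0, "dz": -0.002, "roll": 0, "grip": 1},
  {"dx": 0, "dy": 0, "dz": -0.002, "roll": 0, "grip": 1},
  {"dx": 0, "dy": 0, "dz": -0.002, "roll": 0, "grip": 1},
  {"dx": 0, "dy": 0, "dz": 0, "roll": 0, "grip": 1},
])

```text
time_s: 34.45
eef_pos: [0.5092, -0.1286, 0.0972]
orientation: [-0.0, 0.1, 0.995, 0.0]
wrist_force: [-0.3, 0.5, -0.7]
finger_gap: 0.0089
grasp_force: 87.7
```

Free. Withdrawing fully to z≈0.15.

>>> servo_tool([
  {"dx": 0, "dy": 0, "dz": -0.004, "roll": 0, "grip": 1},
  {"dx": 0, "dy": 0, "dz": -0.005, "roll": 0, "grip": 1},
  {"dx": 0, "dy": 0, "dz": -0.008, "roll": 0, "grip": 1},
  {"dx": 0, "dy": 0, "dz": -0.012, "roll": 0, "grip": 1},
  {"dx": 0, "dy": 0, "dz": -0.016, "roll": 0, "grip": 1},
  {"dx": 0, "dy": 0, "dz": -0.008, "roll": 0, "grip": 1},
  {"dx": 0, "dy": 0, "dz": 0, "roll": 0, "grip": 1},
])

```text
time_s: 35.15
eef_pos: [0.5109, -0.1293, 0.1521]
orientation: [0.002, 0.1, 0.995, -0.0]
wrist_force: [0.5, -0.6, 0.5]
finger_gap: 0.0086
grasp_force: 87.7
```

```bash
python3 sw.py; python3 - <<'E'
from h import *
s,X,Y=toolinfo(); t=s['eef_pos']; d=np.array([.5012,.1855])-t[:2]
print(d,'dx',d@X,'dy',d@Y,'roll',ang(X)+16.53)
p,K,E=grab('wrist'); c=p[180:320,250:390]; cv2.imwrite('pics/w5.png',cv2.resize(c,(560,560))[:,:,::-1])
E
```

```text
ring bbox [ 285  206   72   64 1060]
ring c [ 0.5093 -0.1296] rel f,lat mm [-0.8  -0.72] R 0.018410789197876875
white blob rel [-34.9 -34.6]
white blob rel [-34.8  32.9]
white blob rel [-7.2 -1.2]
white blob rel [ 32.7 -34.7]
white blob rel [32.9 32.9]
tool [ 0.5103 -0.129   0.1511] -11.532579173678073
[-0.0090733   0.31453625] dx 0.07177380894581327 dy 0.30637215790308553 roll 4.997420826321928
```

View pics/w5.png

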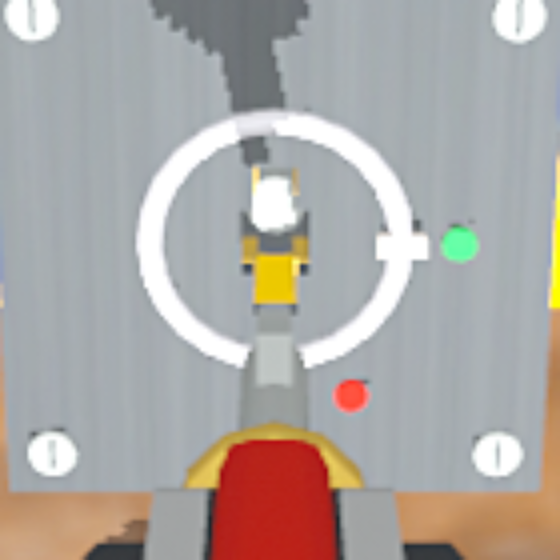

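The pointer at (403,246) is back at the green dot and the key is clear of the slot. Moving back to the stand.

>>> servo_tool([
  {"dx": 0.0048, "dy": 0.0204, "dz": 0, "roll": 0, "grip": 1},
  {"dx": 0.008, "dy": 0.034, "dz": 0, "roll": 0, "grip": 1},
  {"dx": 0.008, "dy": 0.034, "dz": 0, "roll": 0, "grip": 1},
  {"dx": 0.008, "dy": 0.034, "dz": 0, "roll": 0, "grip": 1},
  {"dx": 0.008, "dy": 0.034, "dz": 0, "roll": 0, "grip": 1},
  {"dx": 0.008, "dy": 0.034, "dz": 0, "roll": 0, "grip": 1},
  {"dx": 0.008, "dy": 0.034, "dz": 0, "roll": 0, "grip": 1},
  {"dx": 0.008, "dy": 0.034, "dz": 0, "roll": 0, "grip": 1},
  {"dx": 0.007, "dy": 0.03, "dz": 0, "roll": 0, "grip": 1},
  {"dx": 0.004, "dy": 0.018, "dz": 0, "roll": 0, "grip": 1},
])

```text
time_s: 36.25
eef_pos: [0.4996, 0.1879, 0.1494]
orientation: [-0.001, 0.099, 0.995, 0.0]
wrist_force: [0.9, -0.4, -0.1]
finger_gap: 0.0086
grasp_force: 87.8
```

>>> servo_tool([
  {"dx": 0, "dy": 0, "dz": 0, "roll": 2.5, "grip": 1},
  {"dx": 0, "dy": 0, "dz": 0, "roll": 2.5, "grip": 1},
  {"dx": 0, "dy": 0, "dz": 0.0, "roll": 0, "grip": 1},
  {"dx": 0, "dy": 0, "dz": 0, "roll": 0, "grip": 1},
  {"dx": 0, "dy": 0, "dz": 0, "roll": 0, "grip": 1},
])

```text
time_s: 36.75
eef_pos: [0.5004, 0.1855, 0.15]
orientation: [-0.0, 0.144, 0.99, -0.0]
wrist_force: [-0.1, -0.6, -0.6]
finger_gap: 0.0089
grasp_force: 87.8
```

```bash
cat > stnd.py <<'E'
from h import *
import sys
p,K,E=grab('wrist'); s,X,Y=toolinfo(); t=s['eef_pos']; f=-X
d=np.array([.5012,.1855])-t[:2]; print(t.round(4),'yaw',ang(X),'to pick pose dx',(d@X).round(4),'dy',(d@Y).round(4))
hsv=cv2.cvtColor(p,cv2.COLOR_RGB2HSV).astype(int);sa,v=hsv[...,1],hsv[...,2]
u0,v0=proj([.5005,.1855,.045],K,E); roi=np.zeros(v.shape,bool); roi[max(0,int(v0)-80):int(v0)+80,int(u0)-80:int(u0)+80]=1
w=((sa<45)&(v>190)&roi).astype(np.uint8)
m=cv2.minAreaRect(cv2.convexHull(max(cv2.findContours(w,0,1)[0],key=cv2.contourArea))); print(m,'pred',u0,v0)
P=lambda a,l,z:proj([*(t[:2]+f*a+Y*l),t[2]-.0515+z],K,E).round(1)
print('tip',P(0,0,0),'under',proj([*t[:2],.045],K,E).round(1))
c=p[190:315,245:395]; cv2.imwrite('pics/'+sys.argv[1],cv2.resize(c,(720,600),interpolation=cv2.INTER_CUBIC)[:,:,::-1])
E
python3 stnd.py s1.png
```

```text
[0.5005 0.1855 0.1501] yaw -16.52453614790599 to pick pose dx -0.0007 dy 0.0002
((319.0, 232.5), (87.0, 94.0), 90.0) pred 319.58146198591425 234.5394538274927
tip [319.9 269.6] under [319.7 234.5]
```

>>> servo_tool([
  {"dx": -0.0003, "dy": 0, "dz": 0.01, "roll": 0, "grip": 1},
  {"dx": 0, "dy": 0, "dz": 0.015, "roll": 0, "grip": 1},
  {"dx": 0, "dy": 0, "dz": 0.012, "roll": 0, "grip": 1},
  {"dx": 0, "dy": 0, "dz": 0.008, "roll": 0, "grip": 1},
  {"dx": 0, "dy": 0, "dz": 0.003, "roll": 0, "grip": 1},
  {"dx": 0, "dy": 0, "dz": 0.002, "roll": 0, "grip": 1},
  {"dx": 0, "dy": 0, "dz": 0, "roll": 0, "grip": 1},
  {"dx": 0, "dy": 0, "dz": 0, "roll": 0, "grip": 1},
])

```text
time_s: 37.6
eef_pos: [0.5013, 0.1858, 0.1007]
orientation: [0.0, 0.144, 0.99, 0.0]
wrist_force: [-0.1, -0.9, 0.0]
finger_gap: 0.0088
grasp_force: 87.7
```

```bash
python3 stnd.py s2.png; python3 - <<'E'
from h import *
p,K,E=grab('wrist'); 
for row in (246,250,254,258,262,266,270,274): print(row,[int(a.sum())//3 for a in p[row,300:342:2].astype(int)], [int(a[0]-a[2]) for a in p[row,300:342:2].astype(int)])
E
```

```text
[0.5013 0.1858 0.1008] yaw -16.528983280129495 to pick pose dx -0.0 dy -0.0003
((318.5, 261.0), (104.0, 115.0), 90.0) pred 318.76554497101733 264.72405384741586
tip [319.8 269.4] under [319.7 265.9]
246 [255, 255, 255, 228, 228, 229, 208, 110, 116, 117, 116, 115, 94, 255, 255, 255, 255, 255, 255, 255, 255] [0, 0, 0, -7, -5, -6, -6, -7, -7, -8, -7, -8, -9, 0, 0, 0, 0, 0, 0, 0, 0]
250 [255, 255, 255, 255, 227, 229, 208, 110, 116, 117, 117, 117, 101, 255, 255, 255, 255, 255, 255, 255, 255] [0, 0, 0, 0, -5, -6, -6, -10, -9, -10, -9, -10, -12, 0, 0, 0, 0, 0, 0, 0, 0]
254 [255, 255, 255, 255, 221, 227, 202, 105, 108, 109, 110, 111, 90, 255, 255, 255, 255, 255, 255, 255, 255] [0, 0, 0, 0, -7, -5, -6, -8, -8, -8, -8, -8, -9, 0, 0, 0, 0, 0, 0, 0, 0]
258 [255, 255, 255, 255, 255, 98, 111, 149, 161, 160, 160, 152, 110, 113, 97, 255, 255, 255, 255, 255, 255] [0, 0, 0, 0, 0, -9, -8, -5, -4, -4, -4, -5, -7, -7, -9, 0, 0, 0, 0, 0, 0]
262 [255, 255, 255, 255, 255, 118, 134, 151, 155, 155, 155, 149, 132, 134, 119, 255, 255, 255, 255, 255, 255] [0, 0, 0, 0, 0, 40, 38, 7, -4, -3, -5, -1, 38, 36, 35, 0, 0, 0, 0, 0, 0]
266 [255, 255, 255, 255, 255, 141, 154, 184, 194, 193, 194, 187, 152, 153, 139, 255, 255, 255, 255, 255, 255] [0, 0, 0, 0, 0, 86, 76, -4, -4, -4, -4, -8, 62, 77, 74, 0, 0, 0, 0, 0, 0]
270 [255, 255, 255, 255, 255, 154, 142, 185, 194, 194, 194, 187, 149, 175, 167, 255, 255, 255, 255, 255, 255] [0, 0, 0, 0, 0, 20, -7, -3, -4, -3, -4, -4, -3, -2, 6, 0, 0, 0, 0, 0, 0]
274 [255, 255, 255, 255, 255, 231, 143, 185, 195, 196, 196, 188, 149, 200, 255, 255, 255, 255, 255, 255, 255] [0, 0, 0, 0, 0, -7, -2, -4, -3, -4, -4, -3, -3, -5, 0, 0, 0, 0, 0, 0, 0]
```

View pics/s2.png

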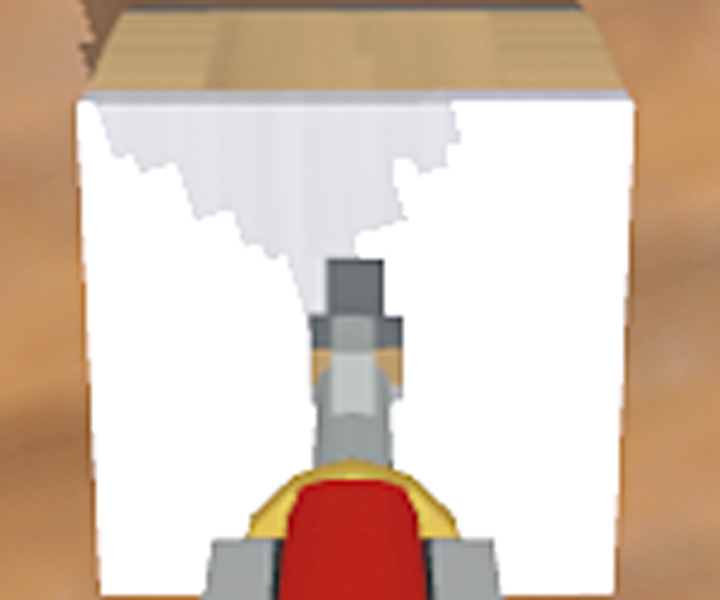

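The slot's square is at u≈310–403 (centre 357) and the bit is at u≈330–376 (centre 353), so the key is aligned to within 0.4 mm. Slight nudge, then descend.

>>> servo_tool([
  {"dx": -0.0005, "dy": 0.0003, "dz": 0.002, "roll": 0, "grip": 1},
  {"dx": 0, "dy": 0, "dz": 0.002, "roll": 0, "grip": 1},
  {"dx": 0, "dy": 0, "dz": 0.002, "roll": 0, "grip": 1},
  {"dx": 0, "dy": 0, "dz": 0.002, "roll": 0, "grip": 1},
  {"dx": 0, "dy": 0, "dz": 0.002, "roll": 0, "grip": 1},
  {"dx": 0, "dy": 0, "dz": 0.002, "roll": 0, "grip": 1},
  {"dx": 0, "dy": 0, "dz": 0, "roll": 0, "grip": 1},
])

```text
time_s: 38.4
eef_pos: [0.5012, 0.1858, 0.0879]
orientation: [-0.0, 0.144, 0.99, -0.0]
wrist_force: [-0.0, -0.5, -0.8]
finger_gap: 0.0088
grasp_force: 87.7
```

>>> servo_tool([
  {"dx": 0, "dy": 0, "dz": 0.002, "roll": 0, "grip": 1},
  {"dx": 0, "dy": 0, "dz": 0.002, "roll": 0, "grip": 1},
  {"dx": 0, "dy": 0, "dz": 0.003, "roll": 0, "grip": 1},
  {"dx": 0, "dy": 0, "dz": 0.003, "roll": 0, "grip": 1},
  {"dx": 0, "dy": 0, "dz": 0, "roll": 0, "grip": 1},
])

```text
time_s: 38.9
eef_pos: [0.501, 0.1857, 0.0777]
orientation: [-0.0, 0.144, 0.99, -0.0]
wrist_force: [0.1, -0.1, -2.3]
finger_gap: 0.0089
grasp_force: 87.7
```

>>> servo_tool([
  {"dx": 0, "dy": 0, "dz": 0.003, "roll": 0, "grip": 1},
  {"dx": 0, "dy": 0, "dz": 0.004, "roll": 0, "grip": 1},
  {"dx": 0, "dy": 0, "dz": 0.004, "roll": 0, "grip": 1},
  {"dx": 0, "dy": 0, "dz": 0.004, "roll": 0, "grip": 1},
  {"dx": 0, "dy": 0, "dz": 0.003, "roll": 0, "grip": 1},
  {"dx": 0, "dy": 0, "dz": 0, "roll": 0, "grip": 1},
  {"dx": 0, "dy": 0, "dz": 0, "roll": 0, "grip": 1},
])

```text
time_s: 39.6
eef_pos: [0.5014, 0.1858, 0.0602]
orientation: [-0.0, 0.144, 0.99, -0.0]
wrist_force: [0.1, -0.1, -0.4]
finger_gap: 0.0084
grasp_force: 87.7
```

>>> servo_tool([
  {"dx": 0, "dy": 0, "dz": 0.001, "roll": 0, "grip": 1},
  {"dx": 0, "dy": 0, "dz": 0.001, "roll": 0, "grip": 1},
  {"dx": 0, "dy": 0, "dz": 0, "roll": 0, "grip": 1},
])

```text
time_s: 39.9
eef_pos: [0.5014, 0.1858, 0.0582]
orientation: [-0.0, 0.144, 0.99, 0.0]
wrist_force: [-0.5, -0.4, -1.4]
finger_gap: 0.009
grasp_force: 87.7
```

>>> servo_tool([
  {"dx": 0, "dy": 0, "dz": 0.0005, "roll": 0, "grip": 1},
  {"dx": 0, "dy": 0, "dz": 0, "roll": 0, "grip": 1},
])

```text
time_s: 40.1
eef_pos: [0.5014, 0.1858, 0.0578]
orientation: [-0.0, 0.144, 0.99, -0.0]
wrist_force: [0.4, -0.3, -0.2]
finger_gap: 0.0091
grasp_force: 87.7
```

>>> servo_tool([
  {"dx": 0, "dy": 0, "dz": 0.0005, "roll": 0, "grip": 1},
  {"dx": 0, "dy": 0, "dz": 0, "roll": 0, "grip": 1},
])

```text
time_s: 40.3
eef_pos: [0.5014, 0.1858, 0.0572]
orientation: [-0.0, 0.144, 0.99, -0.0]
wrist_force: [0.2, 1.1, -0.8]
finger_gap: 0.0089
grasp_force: 87.7
```

>>> servo_tool([
  {"dx": 0, "dy": 0, "dz": 0.0005, "roll": 0, "grip": 1},
  {"dx": 0, "dy": 0, "dz": 0, "roll": 0, "grip": 1},
])

```text
time_s: 40.5
eef_pos: [0.5014, 0.1858, 0.0567]
orientation: [-0.0, 0.144, 0.99, -0.0]
wrist_force: [-0.0, -0.3, -1.2]
finger_gap: 0.0089
grasp_force: 87.7
```

>>> servo_tool([
  {"dx": 0, "dy": 0, "dz": 0.0004, "roll": 0, "grip": 1},
  {"dx": 0, "dy": 0, "dz": 0, "roll": 0, "grip": 1},
])

```text
time_s: 40.7
eef_pos: [0.5014, 0.1859, 0.0567]
orientation: [0.0, 0.144, 0.99, 0.0]
wrist_force: [-1.3, -1.0, 2.3]
finger_gap: 0.0087
grasp_force: 88.4
```

The collar is seated (2.3 N at z = 0.0567). I'll relax the grip, then open slowly.

>>> servo_tool([
  {"dx": 0, "dy": 0, "dz": 0, "roll": 0, "grip": 1},
  {"dx": 0, "dy": 0, "dz": 0, "roll": 0, "grip": 1},
  {"dx": 0, "dy": 0, "dz": 0, "roll": 0, "grip": 0.7},
  {"dx": 0, "dy": 0, "dz": 0, "roll": 0, "grip": 0.6},
  {"dx": 0, "dy": 0, "dz": 0, "roll": 0, "grip": 0.4},
  {"dx": 0, "dy": 0, "dz": 0, "roll": 0, "grip": 0.2},
  {"dx": 0, "dy": 0, "dz": 0, "roll": 0, "grip": 0},
  {"dx": 0, "dy": 0, "dz": 0, "roll": 0, "grip": 0},
], grip_force=20)

```text
time_s: 41.5
eef_pos: [0.5014, 0.1858, 0.0563]
orientation: [-0.0, 0.144, 0.99, -0.0]
wrist_force: [1.0, 0.3, 1.0]
finger_gap: 0.0427
grasp_force: 0.0
```

>>> servo_tool([
  {"dx": 0, "dy": 0, "dz": -0.01, "roll": 0, "grip": 0},
  {"dx": 0, "dy": 0, "dz": -0.02, "roll": 0, "grip": 0},
  {"dx": 0, "dy": 0, "dz": -0.021, "roll": 0, "grip": 0},
  {"dx": 0, "dy": 0, "dz": 0, "roll": 0, "grip": 0},
  {"dx": 0, "dy": 0, "dz": 0, "roll": 0, "grip": 0},
])

```text
time_s: 42.0
eef_pos: [0.502, 0.186, 0.1081]
orientation: [0.001, 0.144, 0.99, 0.0]
wrist_force: [0.5, 0.3, 0.1]
finger_gap: 0.0428
grasp_force: 0.0
```

```bash
python3 - <<'E'
from h import *
p,K,E=grab('wrist','w6.png'); s,X,Y=toolinfo(); t=s['eef_pos'];f=-X
hsv=cv2.cvtColor(p,cv2.COLOR_RGB2HSV).astype(int); h,sa,v=hsv[...,0],hsv[...,1],hsv[...,2]
r=((sa>170)&((h<8)|(h>172)));r[:,:200]=0;r[:,420:]=0
c=max(cv2.findContours(r.astype(np.uint8),0,1)[0],key=cv2.contourArea);b=cv2.boundingRect(c);print(t,s['finger_gap'],b,cv2.minAreaRect(c))
u=b[0]+b[2]/2
for q,z,o in [((u,b[1]+b[3]),.091,-.017),((u,b[1]),.061,.017)]:
    cc=onz(q,K,E,z)[:2]+f*o; print(cc.round(4))
y=((h>20)&(h<32)&(sa>120)&(v>150));y[:,:280]=0;y[:,360:]=0;yy,xx=np.nonzero(y);print('collar',len(xx),xx.min(),xx.max(),yy.min(),yy.max(),'pred near edge z.045-.054',proj([*(np.array([.5012,.1857])-f*0+f*-.01),.048],K,E))
for n in ('top','scene'):
    q,K2,E2=grab(n,n+'1.png')
E
```

```text
[0.50126908 0.18580431 0.10736228] 0.042966192537856496 (306, 240, 23, 92) ((317.0, 285.5), (91.0, 22.0), 90.0)
[0.499  0.1857]
[0.5017 0.1849]
collar 197 299 335 245 272 pred near edge z.045-.054 [318.7891501  243.01260899]
```

>>> servo_tool([
  {"dx": 0, "dy": 0, "dz": -0.03, "roll": 0, "grip": 0},
  {"dx": 0, "dy": 0, "dz": -0.04, "roll": 0, "grip": 0},
  {"dx": 0, "dy": 0, "dz": -0.03, "roll": 0, "grip": 0},
  {"dx": 0, "dy": 0, "dz": 0, "roll": 0, "grip": 0},
  {"dx": 0, "dy": 0, "dz": 0, "roll": 0, "grip": 0},
  {"dx": 0, "dy": 0, "dz": 0, "roll": 0, "grip": 0},
])

```text
time_s: 42.75
eef_pos: [0.5003, 0.1856, 0.2057]
orientation: [-0.001, 0.144, 0.99, -0.001]
wrist_force: [-0.6, 0.8, -1.2]
finger_gap: 0.0427
grasp_force: 0.0
```

```bash
python3 -c "
from h import *
print(job.close_job())"
```

```text
the job is handed in; nothing more can be done
None
```

The switch is reset and the job handed in at about 43 s: the key bottomed, met the stop at about 74° and held just over 1 s at 0.30 N m, then went back home (pointer on the green dot) and is standing fully down in its stand, with no verdict returned at hand-in.

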